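# Trip the breaker, load the lapping machine's slotted weights, and switch back on

### The arm

A 6-joint arm with a two-finger parallel gripper is mounted at the origin on the work surface. World frame = base frame: x ahead of the robot, y to its left, z up, the work surface at z = 0. Lengths are in mm, angles in rad, forces in N, time in s.
With the tool pointing down it reaches from about 250 to 775 mm from the base axis. Payload 4 kg.
Tool frame: the origin (TCP) lies on the centre line of the jaws, within the pads' length; the fingertips stand 22 mm ahead of it and the grasp point (between the pads) lies 3 mm ahead of it; z points along the fingers, y is the line along which they close (so a half turn about z gives the same grasp; the last joint's range is limited). The gripper opens to 85 mm and grips with 20 to 120 N. Pads are 22 mm wide; open, the fingers measure 114 mm over their backs; the gripper's body (76 mm by 85 mm) begins 54 mm behind the grasp point. The pads swing forward as they close: fully open they stand 13 mm farther back than shut.
Start: joints at [1.232, 0.087, 1.371, -0, 1.684, -0.103], TCP at [128.499, 534.793, 253.341] pointing down, gripper open.
Joint ranges: [-3.1, 3.1], [-0.76, 2.03], [0.27, 2.55], [-1.08, 4.22], [0.17, 2.65], [-2.57, 2.57]. Speed limits (rad/s): [2.79, 2.79, 3.14, 3.14, 3.14, 3.14].

### API

Orientations are given as a unit quaternion [x, y, z, w].
In Python, from rig import r gives the robot as it stands.
- The arm moves only by the tool send_rows, never from a script. Its argument "moves" is a list of rows, each an object of numbers: "x", "y", "z": the shift along the world's x, y, z in mm; "twist": the turn about the world's z in rad; "claw": the finger opening in mm, from 0 to 85.4. In form: [{"x": .., "y": .., "z": .., "twist": .., "claw": ..}, ...]. A call has 1 to 8 rows; each row is the pose to reach, as a shift and turn from the pose commanded when the call began; what a row does not reach only later rows make up. A row lasts 1/8 s, in which the tool goes at most 62.5 mm and 10.7 degrees, less where a joint would pass 70% of its speed; a pose out of reach is approached as far as the arm can. A call with a gripper value outside its range is refused whole. The fingers move at their own pace and stop on an object; the grip force is fixed at half the most. Time passes only in rows, so rows that repeat a pose let the fingers close. It gives the time, the measured TCP pose, the force, the opening and the grip force at its end, in the units of the state.
- r.sense(): the state, without advancing time (a new reading comes with each control period).
- r.get_image(name): name is "scene" or "top"; returns a dict with "img" (400x640x3 uint8, red, green, blue), "camera_matrix" (3x3 intrinsics, pixels), "k1" (the pictures are not rectified: a ray, as slopes to the right and down, at radius r is drawn at 1 + k1 r^2 times it, then the intrinsics apply), "extrinsics" (4x4, takes a point from camera to world coordinates). Camera axes: x right, y down, z forward; pixel columns grow to the right and rows downward; lengths in mm; the calibration is good to about 2 mm. A picture is of the moment at which its call begins. There is no depth.
- r.finish_job(): hands the job in; it is judged then, once.
The state is a dict: "clock": time; "joints": joint angles; "qd": joint speeds; "joint_efforts": joint torques, N m; "eef_pos": TCP position; "tcp_rot": TCP orientation; "contact_force": force on the tool from outside, world axes, zero at the start; "torque": the same for the moment, N m; "finger_gap": finger opening in mm; "grasp_force": force on a finger pad.
Only numpy, scipy, OpenCV 4.12 (cv2) and the standard library are available. Lean on these libraries where they do the work, as an engineer would, in place of code of your own. Each camera call takes 0.05 s, during which the arm holds its last target. There are 200 camera calls.

### The job

Before the next stone is lapped, press the test button on the breaker box so that the lever drops and the machine is dead. With the lever down, slide the black travel clip off the stem of the work carrier and stand it on the bench clear of the machine, then slide every slotted weight from the bench sideways onto the stem, lying flat and fully home in one stack, each turned so that its slot points a clearly different way from all the others (spread evenly round the stem). Only then lift the lever back up until it stays, and leave the bowl, the dressing stick and the rough stone where they are.

Things in the scene. Friction and masses are not known exactly. Their poses are not given: they have to be found in the camera images.
- breaker: Grey breaker box, 110 x 160 mm, 100 mm high, fixed; origin under its centre.
- lap: Grey lapping machine (200 x 200 mm, fixed), origin under its centre. On its top a dark lap plate 184 mm across; on that, in the middle, the aluminium work carrier: a disc 130 mm across, 22 mm high, its flat top 89 mm above the bench, with the weight stem standing up from its centre.
- seat (a point): Centre of the carrier's flat top, at the foot of the fixed weight stem; z up. The steel stem is 8 mm thick; its head, 18 mm across and 6 mm high, has its underside 50 mm and its top 56 mm above this point, so weights must be slid on sideways below the head.
- weight1: Steel slotted weight (all alike), may be absent (three to five are present): disc 50 mm across, 8 mm thick, about 0.11 kg, flat on the bench at the start. Origin: centre of the underside, z through the disc. One slot, 12 mm wide, mouth flared, runs along x from 6 mm behind the centre out through the rim at +x; fully home, the disc is centred on the stem. Handy to hold across y.
- slot1 (a point): The middle of the slot's mouth on the rim of weight1, 25 mm from its centre along its x axis, at half its thickness.
- weight2: Steel slotted weight (all alike), may be absent (three to five are present): disc 50 mm across, 8 mm thick, about 0.11 kg, flat on the bench at the start. Origin: centre of the underside, z through the disc. One slot, 12 mm wide, mouth flared, runs along x from 6 mm behind the centre out through the rim at +x; fully home, the disc is centred on the stem. Handy to hold across y.
- slot2 (a point): The middle of the slot's mouth on the rim of weight2, 25 mm from its centre along its x axis, at half its thickness.
- weight3: Steel slotted weight (all alike), may be absent (three to five are present): disc 50 mm across, 8 mm thick, about 0.11 kg, flat on the bench at the start. Origin: centre of the underside, z through the disc. One slot, 12 mm wide, mouth flared, runs along x from 6 mm behind the centre out through the rim at +x; fully home, the disc is centred on the stem. Handy to hold across y.
- slot3 (a point): The middle of the slot's mouth on the rim of weight3, 25 mm from its centre along its x axis, at half its thickness.
- weight4: Steel slotted weight (all alike), may be absent (three to five are present): disc 50 mm across, 8 mm thick, about 0.11 kg, flat on the bench at the start. Origin: centre of the underside, z through the disc. One slot, 12 mm wide, mouth flared, runs along x from 6 mm behind the centre out through the rim at +x; fully home, the disc is centred on the stem. Handy to hold across y.
- slot4 (a point): The middle of the slot's mouth on the rim of weight4, 25 mm from its centre along its x axis, at half its thickness.
- weight5: Steel slotted weight (all alike), may be absent (three to five are present): disc 50 mm across, 8 mm thick, about 0.11 kg, flat on the bench at the start. Origin: centre of the underside, z through the disc. One slot, 12 mm wide, mouth flared, runs along x from 6 mm behind the centre out through the rim at +x; fully home, the disc is centred on the stem. Handy to hold across y.
- slot5 (a point): The middle of the slot's mouth on the rim of weight5, 25 mm from its centre along its x axis, at half its thickness.
- clip: Travel clip: a black plastic split spacer, 50 mm across and 30 mm high, about 0.06 kg, loose round the stem on the carrier at the start. Origin: centre of the underside, z up. Like the weights it has one slot, 12 mm wide, along x from 6 mm behind the centre out through the rim at +x, so it slides off the stem towards its own -x.
- clip_slot (a point): Middle of the slot's mouth on the rim of the clip, 25 mm from its axis along its x, at half its height.
- test_button (a joint): Test button of the earth-leakage breaker, a white cap 20 mm across: 0 when out, 0.006 m fully in. A spring pushes it back; it takes about 1.2 N to start and 4 N fully in. Beyond about 4 mm it tips the lever over.
- button_top (a point): The middle of the top face of the test button (pressed straight down), about 136 mm above the bench. It sits in a black block 56 x 44 mm whose top is 124 mm above the bench, on the grey breaker box (110 x 160 mm, 100 mm high).
- trip_lever (a joint): The breaker's lever: 0 is up (on), leaning 0.175 rad back from upright against its stop; it grows as the lever falls forward, to 1.75 rad, level (tripped). It swings freely and rests by its own weight at either end (it topples at 0.175); nothing else holds it, so a light touch fells it. Up, its top is 190 mm above the bench, some 85 mm beside the button.
- lever_bar (a point): The middle of the lever's grip: a black cross bar 26 mm long and 13 mm thick, parallel to the pivot, 70 mm from it. When tripped, the bar overhangs the front of the breaker box by about 30 mm, 114 mm above the bench, with free space under it.
- lever_pivot (a point): The lever's pivot on the breaker box, 114 mm above the bench. Its y axis is the pivot axis; the lever falls towards this frame's -x. The frame is level and turns with the box.
- bowl: Bystander: steel bowl, 100 mm across, 40 mm high; origin under its centre.
- dresser: Bystander: reddish dressing stick 100 x 25 x 20 mm; origin under its centre.
- stone: Bystander: rough stone slice 70 x 55 x 20 mm; origin under its centre.
Not all that is in view belongs to the job. What is shaped like the weight3 but blue, green or purple is not meant.

How it is judged (in metres and radians):
On the way, in this order (a step that is already met when the one before it is completed fails the run):
1. the test button is pressed (at least 3 mm) while the lever is still up or just starting to fall (value of joint test_button above 0.003 m and value of joint trip_lever below 1.2 rad), for 0.02 s.
2. the lever has dropped (value of joint trip_lever above 1.5 rad), for 0.2 s.
3. with the lever down, the clip is taken off the stem (horizontal distance between clip and seat above 0.04 m and value of joint trip_lever above 1.5 rad), for 0.1 s.
4. with the lever down, the clip stands on the bench and all weights lie flat and fully home on the stem with their slots turned apart (horizontal distance between each of weight1, weight2, weight3, weight4, weight5 and seat below 0.006 m and z of weight1 in the frame of seat between -0.003 and 0.036 m and angle between each of weight1, weight2, weight3, weight4, weight5, clip's own z axis and vertical below 0.1 rad and linear speed of each of weight1, weight2, weight3, weight4, weight5, clip below 0.03 m/s and z of weight2 in the frame of seat between -0.003 and 0.036 m and z of weight3 in the frame of seat between -0.003 and 0.036 m and z of weight4 in the frame of seat between -0.003 and 0.036 m and z of weight5 in the frame of seat between -0.003 and 0.036 m and horizontal distance between slot1 and slot2 above 0.0175 m and horizontal distance between each of slot1, slot2 and slot3 above 0.0175 m and horizontal distance between each of slot1, slot2, slot3 and slot4 above 0.0175 m and horizontal distance between each of slot1, slot2, slot3, slot4 and slot5 above 0.0175 m and horizontal distance between clip and seat above 0.13 m and height (world z) of clip below 0.008 m and value of joint trip_lever above 1.5 rad), for 0.3 s.
5. the lever is back up (value of joint trip_lever below 0.1 rad), for 0.3 s.
At the end, for the whole second after the job is handed in: Every weight present is on the stem: centre within 6 mm of its axis, flat within 0.1 rad, underside 0 to 36 mm above the carrier top, still; any two slot mouths over 17.5 mm apart from above (41 degrees); clip upright on the bench, over 130 mm from the stem; lever up (under 0.1 rad); button out (horizontal distance between each of weight1, weight2, weight3, weight4, weight5 and seat below 0.006 m and z of weight1 in the frame of seat between -0.003 and 0.036 m and angle between each of weight1, weight2, weight3, weight4, weight5, clip's own z axis and vertical below 0.1 rad and linear speed of each of weight1, weight2, weight3, weight4, weight5, clip below 0.03 m/s and z of weight2 in the frame of seat between -0.003 and 0.036 m and z of weight3 in the frame of seat between -0.003 and 0.036 m and z of weight4 in the frame of seat between -0.003 and 0.036 m and z of weight5 in the frame of seat between -0.003 and 0.036 m and horizontal distance between slot1 and slot2 above 0.0175 m and horizontal distance between each of slot1, slot2 and slot3 above 0.0175 m and horizontal distance between each of slot1, slot2, slot3 and slot4 above 0.0175 m and horizontal distance between each of slot1, slot2, slot3, slot4 and slot5 above 0.0175 m and horizontal distance between clip and seat above 0.13 m and height (world z) of clip below 0.008 m and value of joint trip_lever below 0.1 rad and value of joint test_button below 0.002 m); the robot touches nothing.
It fails at once if the bowl is moved more than 40 mm (distance of bowl from where it was at the start of the episode above 0.04 m).
It fails at once if the dressing stick is moved more than 40 mm (distance of dresser from where it was at the start of the episode above 0.04 m).
It fails at once if the rough stone is moved more than 40 mm (distance of stone from where it was at the start of the episode above 0.04 m).
Of weight1, weight2, weight3, weight4, weight5 only 3 to 5 are there at a start; the rules pass over those that are not, and their reading is None.
At some moment in a run one of weight1, weight2, weight3, weight4, weight5 may be knocked a few centimetres aside while the robot is not near it.
It also fails if it takes over 210 s, if anything falls off the work surface, if the arm or the gripper's body presses on something with over 40 N, if the wrist force passes 120 N, or if a joint passes its speed limit or range.

## Working session

There is one attempt and no reset: what is moved stays moved. The work goes in short steps, Python scripts to look and compute and a tool call to move; the robot and the scene stay as the last step left them, time stands still between calls to the robot, and variables do not carry over. Pictures are saved under pics/ and viewed, at most 14 in all, crops included, and the job is handed in when it is done.

Besides the shell and the picture viewer there is one more tool, called after ">>>" as a command line: name --argument value ..., lists and objects as JSON in quotes. send_rows: Moves the arm, as the interface text tells. Its arguments: {"type":"object","properties":{"moves":{"type":"array","items":{"type":"object","properties":{"x":{"type":"number"},"y":{"type":"number"},"z":{"type":"number"},"twist":{"type":"number"},"claw":{"type":"number"}}}}},"required":["moves"]}

```bash
ls; mkdir -p pics; cat > h.py <<'E'
import numpy as np, cv2
from rig import r
def grab(name):
    d=r.get_image(name); d={k:(np.array(v) if k!='k1' else v) for k,v in d.items()}; return d
def save(d,fn,crop=None,scale=1):
    im=d['img'][:,:,::-1]
    if crop: x0,y0,x1,y1=crop; im=im[y0:y1,x0:x1]
    if scale!=1: im=cv2.resize(im,None,fx=scale,fy=scale,interpolation=cv2.INTER_CUBIC)
    cv2.imwrite('pics/'+fn,im)
def ray(d,uv):
    K=d['camera_matrix']; uv=np.atleast_2d(np.array(uv,float))
    dist=np.array([d['k1'],0,0,0,0.])
    p=cv2.undistortPoints(uv.reshape(-1,1,2),K,dist).reshape(-1,2)
    c=np.c_[p,np.ones(len(p))]; E=d['extrinsics']
    return E[:3,3], c@E[:3,:3].T
def onz(d,uv,z):
    o,v=ray(d,uv); t=(z-o[2])/v[:,2]; return o+v*t[:,None]
def tri(d1,uv1,d2,uv2):
    o1,v1=ray(d1,uv1);o2,v2=ray(d2,uv2);v1=v1[0]/np.linalg.norm(v1[0]);v2=v2[0]/np.linalg.norm(v2[0])
    A=np.c_[v1,-v2]; s=np.linalg.lstsq(A,o2-o1,rcond=None)[0]
    p,q=o1+s[0]*v1,o2+s[1]*v2
    return (p+q)/2,np.linalg.norm(p-q)
def proj(d,P):
    E=d['extrinsics'];P=np.atleast_2d(np.array(P,float)); c=(P-E[:3,3])@E[:3,:3]
    return cv2.projectPoints(c.reshape(-1,1,3),np.zeros(3),np.zeros(3),d['camera_matrix'],np.array([d['k1'],0,0,0,0.]))[0].reshape(-1,2)
E
python3 - <<'E'
from h import *
for n in('scene','top'):
    d=grab(n); save(d,n+'0.png',scale=1.25); print(n,d['extrinsics'].round(2).tolist(),d['camera_matrix'][0,0],d['k1'])
print(r.sense())
E
```

```text
pics
scene [[-0.56, 0.67, -0.48, 1088.47], [0.83, 0.45, -0.33, 369.06], [-0.0, -0.59, -0.81, 1008.3], [0.0, 0.0, 0.0, 1.0]] 439.02027901409235 -0.010554415840648788
top [[-0.01, -0.99, 0.17, 414.92], [-1.0, 0.01, 0.01, 10.87], [-0.01, -0.17, -0.99, 999.23], [0.0, 0.0, 0.0, 1.0]] 370.8958205455176 -0.07908629583193294
{'clock': 0.1, 'joints': array([ 1.23189845e+00,  8.79173548e-02,  1.37213209e+00,  1.69545452e-05,
        1.68358023e+00, -1.03062710e-01]), 'qd': array([ 0.00092057, -0.00234005, -0.00403034,  0.00018668,  0.00116068,
        0.0019001 ]), 'joint_efforts': array([ 2.44269853e-03, -3.53016007e+01, -3.14217353e+01, -1.44365963e-04,
        7.93233106e-03,  2.39207779e-06]), 'eef_pos': array([128.35537783, 534.3990937 , 252.2216042 ]), 'tcp_rot': array([ 1.17643509e-01,  9.93055370e-01, -9.91895588e-04, -2.31462656e-04]), 'contact_force': array([ 0.49844421,  0.35927863, -0.51278332]), 'torque': array([-0.02903106,  0.03085546,  0.06172766]), 'grasp_force': 0.0, 'finger_gap': 85.57962240459936}
```

View pics/scene0.png

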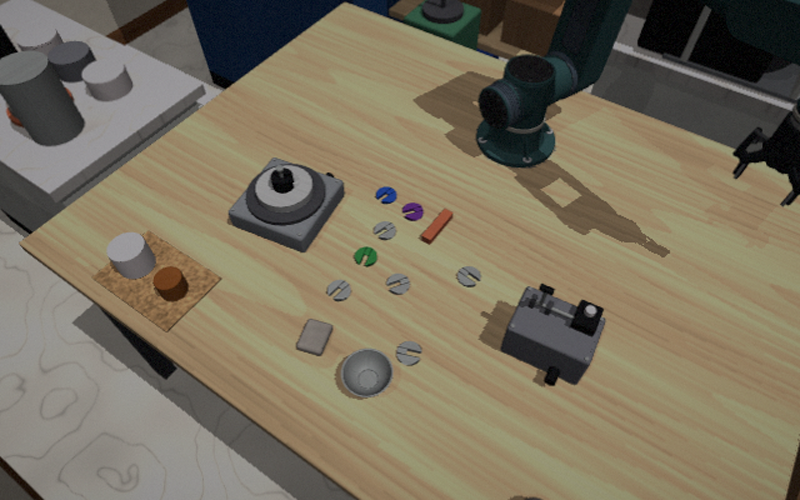

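View pics/top0.png

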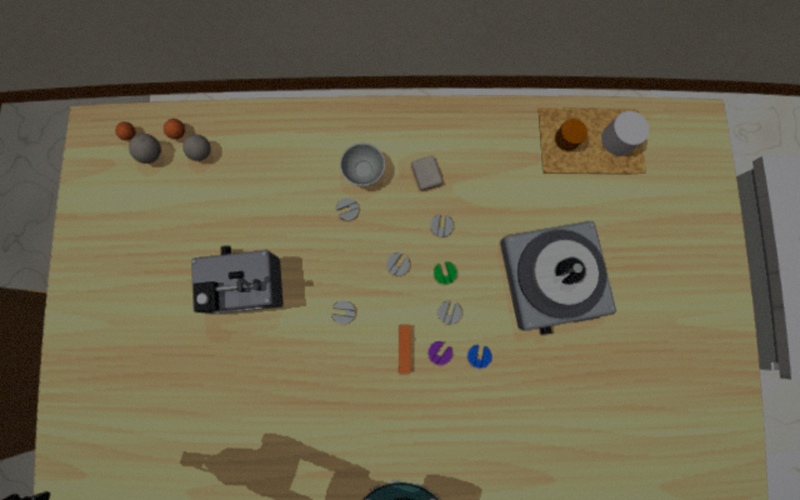

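```bash
python3 - <<'E'
from h import *
s=grab('scene');t=grab('top')
a=cv2.resize(t['img'][185:265,145:240],(570,480),interpolation=cv2.INTER_CUBIC)
b=cv2.resize(s['img'][220:310,380:490],(0,0),fx=2,fy=2)
c=cv2.resize(t['img'][170:270,395:500],(0,0),fx=2,fy=2)
C=np.zeros((600,800,3),np.uint8);C[:480,:570]=a;C[:180,570:790]=b;C[180:380,570:780]=c
e=cv2.resize(s['img'][120:205,175:285],(0,0),fx=2,fy=2);C[390:560,570:790]=e
cv2.imwrite('pics/c1.png',C[:,:,::-1])
E
```

```text
(no output)
```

View pics/c1.png

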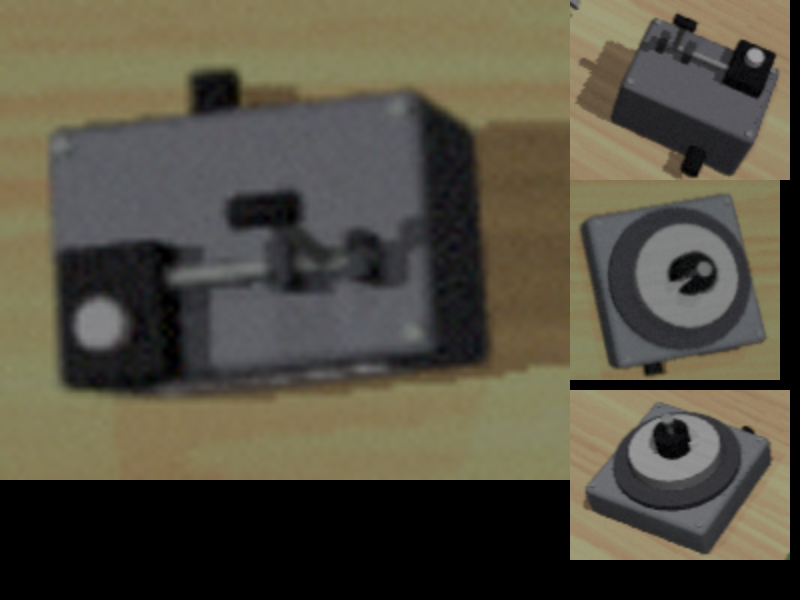

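```bash
cat > w.py <<'E'
from h import *
def weights(d,hi=(185,130,600,420),zt=8,U=4):
    """grey slotted discs on the bench: centre xy, slot angle (deg)"""
    im=cv2.resize(d['img'],None,fx=U,fy=U,interpolation=cv2.INTER_CUBIC)
    hsv=cv2.cvtColor(im,cv2.COLOR_RGB2HSV)
    m=((hsv[:,:,1]<60)&(hsv[:,:,2]>85)).astype(np.uint8)*255
    out=[]
    cs,_=cv2.findContours(m,cv2.RETR_EXTERNAL,cv2.CHAIN_APPROX_NONE)
    for c in cs:
        if cv2.contourArea(c)<40*U*U: continue
        h=cv2.convexHull(c).reshape(-1,2)
        W=onz(d,(h+.5)/U-.5,zt)[:,:2].astype(np.float32)
        (cx,cy),rad=cv2.minEnclosingCircle(W)
        if not(20<rad<30): continue
        # resample rectified patch, 0.5 mm/px
        g=np.mgrid[-28:28.1:.5,-28:28.1:.5]; P=np.stack([cx+g[0],cy+g[1],0*g[0]+zt],-1).reshape(-1,3)
        uv=proj(d,P).astype(np.float32).reshape(g[0].shape+(2,))
        pt=cv2.remap(d['img'],uv[...,0],uv[...,1],cv2.INTER_CUBIC)
        S=cv2.cvtColor(pt,cv2.COLOR_RGB2HSV)[:,:,1].astype(float)
        rr=np.hypot(g[0],g[1]); k=np.clip(S-30,0,90)*(rr<22)
        a=np.degrees(np.arctan2((k*g[1]).sum(),(k*g[0]).sum()))
        a2=.5*np.degrees(np.arctan2((k*2*g[0]*g[1]).sum(),(k*(g[0]**2-g[1]**2)).sum()))
        a2=a2+180*round((a-a2)/180)
        out.append([cx,cy,rad,a%360,a2%360,len(c)])
    return out
E
python3 - <<'E'
from w import *
np.set_printoptions(suppress=True,precision=1)
s=grab('scene');t=grab('top')
for d in(t,s):
    for o in weights(d): print(np.array(o))
    print()
for n,u1,u2 in(('bar',(189,219.8),(437.5,231)),('button',(161.5,238.7),(473,247.5))):
    print(n,tri(t,u1,s,u2))
# box top corners in top view (crop screws/edges)
c=np.array([[52,130],[412,92],[440,350],[65,250]])/6+[145,185]
print(onz(t,c,100)); print('shaft',onz(t,np.array([[180,275],[375,258]])/6+[145,185],114))
# carrier disc
for n,d in(('t',t),('s',s)):
    hsv=cv2.cvtColor(d['img'],cv2.COLOR_RGB2HSV); m=((hsv[:,:,1]<50)&(hsv[:,:,2]>120)).astype(np.uint8)
    x0,y0,x1,y1=(395,170,500,270) if n=='t' else (175,120,285,205)
    M=np.zeros_like(m);M[y0:y1,x0:x1]=m[y0:y1,x0:x1]
    c=max(cv2.findContours(M,0,1)[0],key=cv2.contourArea)
    W=onz(d,cv2.convexHull(c).reshape(-1,2),89)[:,:2].astype(np.float32); print(cv2.minEnclosingCircle(W),cv2.fitEllipse(W))
im=np.hstack([cv2.resize(t['img'][195:240,435:480],(400,400),interpolation=cv2.INTER_CUBIC),cv2.resize(s['img'][125:165,205:245],(400,400),interpolation=cv2.INTER_CUBIC)])
im=np.clip(im.astype(float)*1.8,0,255).astype(np.uint8)
cv2.imwrite('pics/c2.png',im[:,:,::-1])
E
```

```text
[ 450.9 -105.    29.3  333.   335.6  315. ]
[557.3   0.9  26.2 327.6 327.2 287. ]
[642.1 -95.6  26.4 353.2 352.5 287. ]
[681.1 112.5  27.3 111.9 110.7 302. ]
[809.  950.   23.2 131.9 126.7 282. ]
[836.6 608.   27.  104.4 103.5 225. ]
[838.  478.5  22.6  85.7  84.3 187. ]

[681.4 111.4  27.7 111.  110.4 372. ]
[424.4 254.8  24.6 266.9 267.4 241. ]
[641.9 -94.7  27.7 351.9 352.  341. ]
[556.    2.2  28.7 330.7 328.9 347. ]

bar (array([513.8, 291.8, 184.3]), np.float64(0.8463197243097506))
button (array([475. , 373.6, 134.9]), np.float64(1.235227076887897))
[[557.7 412.5 100. ]
 [572.5 260.4 100. ]
 [466.2 245.2 100. ]
 [507.5 403.8 100. ]]
shaft [[495.8 349.1 114. ]
 [502.3 269.2 114. ]]
((526.8360595703125, -335.298583984375), 63.19667434692383) ((527.1989135742188, -335.1083679199219), (124.46311950683594, 126.24723052978516), 8.715106964111328)
((525.6192626953125, -334.6772766113281), 64.10195922851562) ((525.251220703125, -334.4901428222656), (125.99988555908203, 127.34257507324219), 145.55160522460938)
```

View pics/c2.png

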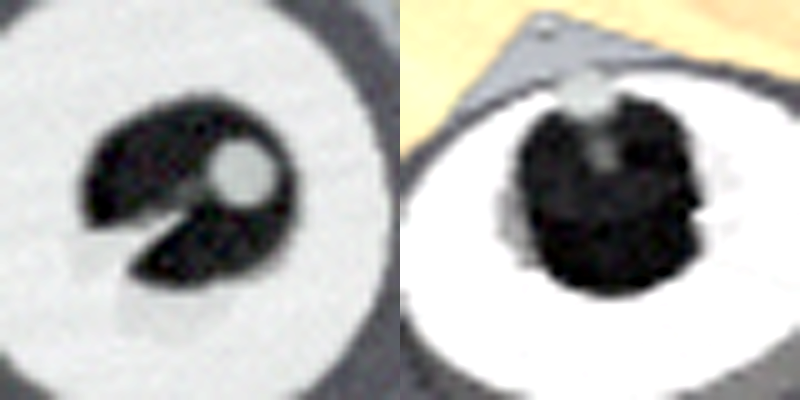

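>>> send_rows --moves '[{"x": 346.5, "y": -161, "z": 0, "claw": 0}, {"x": 346.5, "y": -161, "z": 0, "claw": 0}, {"x": 346.5, "y": -161, "z": 0, "claw": 0}, {"x": 346.5, "y": -161, "z": 0, "claw": 0}, {"x": 346.5, "y": -161, "z": 0, "claw": 0}, {"x": 346.5, "y": -161, "z": 0, "claw": 0}, {"x": 346.5, "y": -161, "z": 0, "claw": 0}, {"x": 346.5, "y": -161, "z": -70, "claw": 0}]'

```text
schema error: expected keys x, y, z, twist, claw
```

```bash
python3 - <<'E'
from w import *
np.set_printoptions(suppress=True,precision=1)
s=grab('scene');t=grab('top'); print(r.sense()['eef_pos'],r.sense()['contact_force'])
k=45/400
print('clip mouth',onz(t,[[109*k+435,249*k+195],[242*k+435,173*k+195]],119),onz(t,[[242*k+435,173*k+195]],145))
p=onz(t,[[274.4,249.6]],8)[0]; print('w5',p)
im=np.hstack([cv2.resize(t['img'][200:260,130:190],(400,400),interpolation=cv2.INTER_CUBIC),cv2.resize(s['img'][200:260,445:505],(400,400),interpolation=cv2.INTER_CUBIC)])
cv2.imwrite('pics/c3.png',im[:,:,::-1])
E
```

```text
[128.5 534.7 253.1] [ 0.  -0.7 -0.2]
clip mouth [[ 509.1 -308.2  119. ]
 [ 529.4 -346.4  119. ]] [[ 526.1 -335.9  145. ]]
w5 [454.1 118.    8. ]
```

View pics/c3.png

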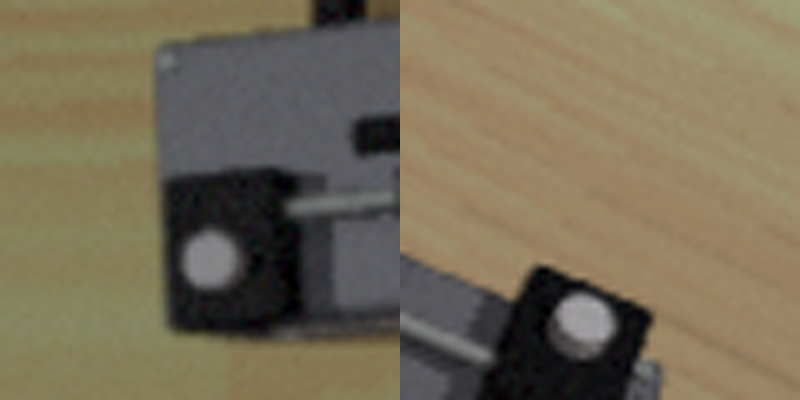

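>>> send_rows --moves '[{"x": 346.5, "y": -161, "z": 0, "twist": 0, "claw": 0}, {"x": 346.5, "y": -161, "z": 0, "twist": 0, "claw": 0}, {"x": 346.5, "y": -161, "z": 0, "twist": 0, "claw": 0}, {"x": 346.5, "y": -161, "z": 0, "twist": 0, "claw": 0}, {"x": 346.5, "y": -161, "z": 0, "twist": 0, "claw": 0}, {"x": 346.5, "y": -161, "z": 0, "twist": 0, "claw": 0}, {"x": 346.5, "y": -161, "z": 0, "twist": 0, "claw": 0}, {"x": 346.5, "y": -161, "z": -60, "twist": 0, "claw": 0}]'

```text
clock: 1.4
eef_pos: [478.7, 375.4, 199.2]
tcp_rot: [0.118, 0.993, 0.005, 0.005]
contact_force: [0.8, 0.5, 0.3]
finger_gap: 0.2
grasp_force: 0.0
```

>>> send_rows --moves '[{"x": 0, "y": 0, "z": -15, "twist": 0, "claw": 0}, {"x": 0, "y": 0, "z": -20, "twist": 0, "claw": 0}, {"x": 0, "y": 0, "z": -25, "twist": 0, "claw": 0}, {"x": 0, "y": 0, "z": -28, "twist": 0, "claw": 0}]'

```text
clock: 1.9
eef_pos: [475.5, 374.6, 167.2]
tcp_rot: [0.117, 0.993, 0.001, 0.001]
contact_force: [-0.2, 0.1, 0.1]
finger_gap: 0.5
grasp_force: 0.0
```

```bash
python3 - <<'E'
from w import *
s=grab('scene');t=grab('top'); print(r.sense()['eef_pos'],r.sense()['contact_force'])
im=np.hstack([cv2.resize(t['img'][190:270,120:200],(400,400),interpolation=cv2.INTER_CUBIC),cv2.resize(s['img'][190:270,425:505],(400,400),interpolation=cv2.INTER_CUBIC)])
cv2.imwrite('pics/c4.png',im[:,:,::-1])
E
```

```text
[475.21869591 374.18782813 166.32890706] [-1.0857007   0.40353479  0.0709095 ]
```

View pics/c4.png

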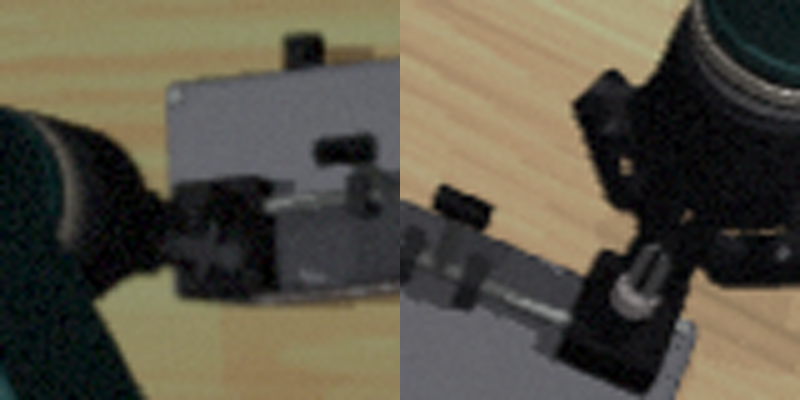

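The picture shows the shut fingertips right over the white button (scene crop ~(640,290)). Press slowly, then rise.

>>> send_rows --moves '[{"x": 0, "y": 0, "z": -4, "twist": 0, "claw": 0}, {"x": 0, "y": 0, "z": -7, "twist": 0, "claw": 0}, {"x": 0, "y": 0, "z": -9, "twist": 0, "claw": 0}, {"x": 0, "y": 0, "z": -11, "twist": 0, "claw": 0}, {"x": 0, "y": 0, "z": -12, "twist": 0, "claw": 0}, {"x": 0, "y": 0, "z": -12, "twist": 0, "claw": 0}]'

```text
clock: 2.75
eef_pos: [475.0, 373.8, 153.5]
tcp_rot: [0.118, 0.993, 0.0, 0.0]
contact_force: [-0.7, -1.5, 2.8]
finger_gap: 0.1
grasp_force: 1.3
```

```bash
cat > lv.py <<'E'
from w import *
# dark bar blob near lever up / tripped position in the top view
t=grab('top');o=r.sense();print(o['clock'],o['eef_pos'].round(1),o['contact_force'].round(1))
b=lambda P:t['img'][tuple(np.array(proj(t,P)[0].round(),int)[::-1])].tolist()
print('up',b([514,292,184]),'down',b([430,287,114]),proj(t,[[514,292,184],[430,287,114]]).round(0).tolist())
E
python3 lv.py
```

```text
2.8 [475.  373.8 153.5] [-0.6  0.1  2.4]
up [101, 102, 107] down [144, 138, 100] [[189.0, 220.0], [199.0, 258.0]]
```

>>> send_rows --moves '[{"x": 0, "y": 0, "z": 60, "twist": 0, "claw": 0}, {"x": 0, "y": 0, "z": 97, "twist": 0, "claw": 40}, {"x": 51, "y": -709, "z": 97, "twist": -0.78, "claw": 75}, {"x": 51, "y": -709, "z": 97, "twist": -0.78, "claw": 75}, {"x": 51, "y": -709, "z": 97, "twist": -0.78, "claw": 75}, {"x": 51, "y": -709, "z": 97, "twist": -0.78, "claw": 75}, {"x": 51, "y": -709, "z": 97, "twist": -0.78, "claw": 75}, {"x": 51, "y": -709, "z": 97, "twist": -0.78, "claw": 75}]'

```text
clock: 3.8
eef_pos: [501.8, -2.2, 249.9]
tcp_rot: [0.486, 0.874, 0.0, 0.0]
contact_force: [1.5, -0.1, 0.5]
finger_gap: 75.0
grasp_force: 0.0
```

```bash
python3 - <<'E'
from w import *
s=grab('scene');t=grab('top'); print(r.sense()['eef_pos'])
im=np.hstack([cv2.resize(t['img'][190:270,140:240],(400,320),interpolation=cv2.INTER_CUBIC),cv2.resize(s['img'][220:320,390:490],(320,320),interpolation=cv2.INTER_CUBIC)])
cv2.imwrite('pics/c5.png',im[:,:,::-1])
E
```

```text
[502.00031192  -5.98837465 249.64654691]
```

View pics/c5.png

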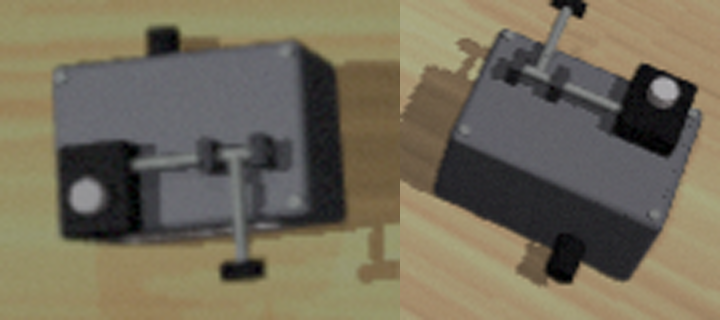

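>>> send_rows --moves '[{"x": 24, "y": -330, "z": 0, "twist": 0, "claw": 75}, {"x": 24, "y": -330, "z": 0, "twist": 0, "claw": 75}, {"x": 24, "y": -330, "z": 0, "twist": 0, "claw": 75}, {"x": 24, "y": -330, "z": 0, "twist": 0, "claw": 75}, {"x": 24, "y": -330, "z": 0, "twist": 0, "claw": 75}, {"x": 24, "y": -330, "z": 0, "twist": 0, "claw": 75}, {"x": 24, "y": -330, "z": -30, "twist": 0, "claw": 75}, {"x": 24, "y": -330, "z": -30, "twist": 0, "claw": 75}]'

```text
clock: 4.9
eef_pos: [525.2, -328.3, 216.8]
tcp_rot: [0.486, 0.874, 0.001, -0.003]
contact_force: [-0.3, 0.4, -0.6]
finger_gap: 75.2
grasp_force: 0.0
```

```bash
cat > st.py <<'E'
from rig import r
import numpy as np
o=r.sense();q=o['tcp_rot'];print(o['clock'],o['eef_pos'].round(1),'ydeg',round(float(np.degrees(np.arctan2(2*q[1]**2-1,2*q[0]*q[1]))),1),o['contact_force'].round(1),round(o['finger_gap'],1),o['grasp_force'],o['joints'].round(2))
E
python3 st.py
```

```text
4.9 [ 525.2 -328.3  216.8] ydeg 31.9 [-0.3  0.4 -0.6] 75.2 0.0 [-0.65  0.26  1.25  0.    1.64 -1.21]
```

>>> send_rows --moves '[{"x": 0, "y": 0, "z": 0, "twist": 0, "claw": 75}, {"x": 0, "y": 0, "z": 0, "twist": 0, "claw": 75}]'

```text
clock: 5.15
eef_pos: [526.7, -329.7, 222.1]
tcp_rot: [0.486, 0.874, -0.0, 0.001]
contact_force: [-0.2, 0.9, 0.8]
finger_gap: 74.9
grasp_force: 0.0
```

>>> send_rows --moves '[{"x": 0, "y": -5.5, "z": 0, "twist": 0, "claw": 75}, {"x": 0, "y": -5.5, "z": -50, "twist": 0, "claw": 75}, {"x": 0, "y": -5.5, "z": -85, "twist": 0, "claw": 75}, {"x": 0, "y": -5.5, "z": -102, "twist": 0, "claw": 75}, {"x": 0, "y": -5.5, "z": -102, "twist": 0, "claw": 75}, {"x": 0, "y": -5.5, "z": -102, "twist": 0, "claw": 75}]'

```text
clock: 5.9
eef_pos: [526.9, -336.6, 120.6]
tcp_rot: [0.486, 0.874, -0.0, 0.002]
contact_force: [1.5, -0.3, -0.2]
finger_gap: 75.1
grasp_force: 0.0
```

```bash
python3 - <<'E'
from w import *
s=grab('scene');t=grab('top'); print(r.sense()['eef_pos'],r.sense()['contact_force'])
im=np.hstack([cv2.resize(t['img'][165:265,400:500],(400,400),interpolation=cv2.INTER_CUBIC),cv2.resize(s['img'][95:195,175:275],(400,400),interpolation=cv2.INTER_CUBIC)])
im=np.clip(im.astype(float)*1.6,0,255).astype(np.uint8)
cv2.imwrite('pics/c6.png',im[:,:,::-1])
E
```

```text
[ 526.93832116 -336.55391424  120.7807576 ] [-0.90587554 -0.02966994  0.30687403]
```

View pics/c6.png

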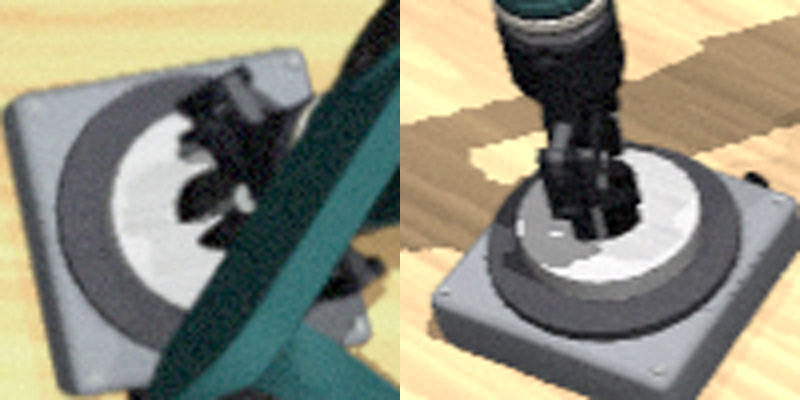

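>>> send_rows --moves '[{"x": 0, "y": 1, "z": -4, "twist": 0, "claw": 75}, {"x": 0, "y": 1, "z": -4, "twist": 0, "claw": 40}, {"x": 0, "y": 1, "z": -4, "twist": 0, "claw": 40}, {"x": 0, "y": 1, "z": -4, "twist": 0, "claw": 40}, {"x": 0, "y": 1, "z": -4, "twist": 0, "claw": 40}, {"x": 0, "y": 1, "z": -4, "twist": 0, "claw": 40}]'

```text
clock: 6.75
eef_pos: [526.1, -334.9, 114.8]
tcp_rot: [0.486, 0.874, -0.0, 0.0]
contact_force: [-0.2, 0.4, 2.7]
finger_gap: 48.5
grasp_force: 62.1
```

>>> send_rows --moves '[{"x": 0, "y": 0, "z": 1, "twist": 0, "claw": 40}, {"x": 0, "y": 0, "z": 3, "twist": 0, "claw": 40}, {"x": 5, "y": -8, "z": 3, "twist": 0, "claw": 40}, {"x": 10, "y": -16, "z": 3, "twist": 0, "claw": 40}, {"x": 15, "y": -24, "z": 3, "twist": 0, "claw": 40}, {"x": 20, "y": -32, "z": 3, "twist": 0, "claw": 40}, {"x": 26, "y": -42, "z": 3, "twist": 0, "claw": 40}, {"x": 32, "y": -51, "z": 3, "twist": 0, "claw": 40}]'

```text
clock: 7.75
eef_pos: [558.3, -386.5, 117.3]
tcp_rot: [0.486, 0.874, 0.0, 0.0]
contact_force: [-0.1, 0.2, -0.8]
finger_gap: 48.8
grasp_force: 61.8
```

>>> send_rows --moves '[{"x": 0, "y": 0, "z": 60, "twist": 0, "claw": 40}, {"x": 0, "y": 0, "z": 100, "twist": 0, "claw": 40}, {"x": -238, "y": 15, "z": 100, "twist": 0, "claw": 40}, {"x": -238, "y": 15, "z": 100, "twist": 0, "claw": 40}, {"x": -238, "y": 15, "z": 100, "twist": 0, "claw": 40}, {"x": -238, "y": 15, "z": 100, "twist": 0, "claw": 40}, {"x": -238, "y": 15, "z": 40, "twist": 0, "claw": 40}, {"x": -238, "y": 15, "z": -10, "twist": 0, "claw": 40}]'

```text
clock: 8.75
eef_pos: [319.4, -371.5, 107.1]
tcp_rot: [0.487, 0.873, -0.001, 0.001]
contact_force: [0.2, 0.9, -1.6]
finger_gap: 48.6
grasp_force: 62.2
```

>>> send_rows --moves '[{"x": 0, "y": 0, "z": -50, "twist": 0, "claw": 40}, {"x": 0, "y": 0, "z": -70, "twist": 0, "claw": 40}, {"x": 0, "y": 0, "z": -76, "twist": 0, "claw": 40}, {"x": 0, "y": 0, "z": -79, "twist": 0, "claw": 40}, {"x": 0, "y": 0, "z": -81, "twist": 0, "claw": 40}, {"x": 0, "y": 0, "z": -81, "twist": 0, "claw": 40}]'

```text
clock: 9.5
eef_pos: [320.3, -371.3, 27.3]
tcp_rot: [0.486, 0.874, -0.0, 0.001]
contact_force: [0.3, 0.3, -0.4]
finger_gap: 48.9
grasp_force: 62.3
```

>>> send_rows --moves '[{"x": 0, "y": 0, "z": -1, "twist": 0, "claw": 40}, {"x": 0, "y": 0, "z": -1.5, "twist": 0, "claw": 40}, {"x": 0, "y": 0, "z": -2, "twist": 0, "claw": 40}, {"x": 0, "y": 0, "z": -2, "twist": 0, "claw": 40}]'

```text
clock: 10.0
eef_pos: [320.2, -371.1, 25.8]
tcp_rot: [0.486, 0.874, -0.0, 0.001]
contact_force: [-0.5, 2.3, 6.7]
finger_gap: 48.4
grasp_force: 63.0
```

>>> send_rows --moves '[{"x": 0, "y": 0, "z": 0.5, "twist": 0, "claw": 75}, {"x": 0, "y": 0, "z": 0.5, "twist": 0, "claw": 75}, {"x": 0, "y": 0, "z": 0.5, "twist": 0, "claw": 75}, {"x": 0, "y": 0, "z": 0.5, "twist": 0, "claw": 75}, {"x": 0, "y": 0, "z": 40, "twist": 0, "claw": 75}, {"x": 0, "y": 0, "z": 100, "twist": 0, "claw": 75}, {"x": 0, "y": 0, "z": 155.7, "twist": 0, "claw": 75}]'

```text
clock: 10.88
eef_pos: [319.8, -370.6, 181.6]
tcp_rot: [0.486, 0.874, 0.0, 0.0]
contact_force: [0.2, -1.5, 0.1]
finger_gap: 75.0
grasp_force: 0.0
```

```bash
cat > w.py <<'E'
from h import *
np.set_printoptions(suppress=True,precision=1)
def refine(d,c,zt=8,n=3):
    """centre xy and slot angle (deg) of a grey disc near c, top face at zt, on a saturated ground"""
    c=np.array(c[:2],float)
    for _ in range(n):
        g=np.mgrid[-34:34.1:.5,-34:34.1:.5]; P=np.stack([c[0]+g[0],c[1]+g[1],0*g[0]+zt],-1).reshape(-1,3)
        uv=proj(d,P).astype(np.float32).reshape(g[0].shape+(2,))
        S=cv2.cvtColor(cv2.remap(d['img'],uv[...,0],uv[...,1],cv2.INTER_CUBIC),cv2.COLOR_RGB2HSV)[:,:,1]
        S=cv2.GaussianBlur(S,(0,0),2).astype(float)
        m=(S<62).astype(np.uint8); nn,lab,st,ce=cv2.connectedComponentsWithStats(m)
        if nn<2: return None
        near=[i for i in range(1,nn) if st[i,4]>900]
        if not near: return None
        m=np.isin(lab,near).astype(np.uint8)
        h=cv2.convexHull(np.argwhere(m).astype(np.float32)).reshape(-1,2)
        f=cv2.fillConvexPoly(np.zeros_like(m),h[:,::-1].astype(np.int32),1)
        cc=np.argwhere(f).mean(0); c=c+(cc*.5-34)
    rr=np.hypot(g[0],g[1]); k=np.clip(S-40,0,70)*(rr<21)
    a=np.degrees(np.arctan2((k*g[1]).sum(),(k*g[0]).sum()))
    a2=.5*np.degrees(np.arctan2((k*2*g[0]*g[1]).sum(),(k*(g[0]**2-g[1]**2)).sum()))
    a2+=180*round((a-a2)/180)
    return np.array([c[0],c[1],a%360,a2%360,np.sqrt(f.sum()*.25/np.pi)])
W0=[(450,-105),(557,1),(642,-95),(681,112),(454,118)]
if __name__=='__main__':
    s=grab('scene');t=grab('top');o=r.sense();print(o['clock'],o['eef_pos'])
    for i,c in enumerate(W0):
        print(i,refine(t,c),refine(s,c))
E
python3 w.py
```

```text
10.975 [ 322.2 -374.   188.2]
0 [ 452.5 -105.5  332.5  336.2   27.4] [ 453.  -106.4  340.3  341.8   30. ]
1 [557.3   1.1 326.5 326.7  26. ] [557.    1.5 330.9 329.   27.1]
2 [642.  -95.5 353.6 352.7  26.2] [641.6 -94.9 353.6 353.3  27.2]
3 [681.8 111.8 113.5 111.8  26.7] [681.5 111.3 111.2 110.3  26.9]
4 [454.  122.2  74.5  79.3  28.1] [454.2 120.5  76.9  78.8  30.5]
```

```bash
python3 - <<'E'
from w import *
s=grab('scene');t=grab('top')
rows=[]
for d in(t,s):
    row=[]
    for c in W0:
        g=np.mgrid[35:-35.1:-.5,35:-35.1:-.5]; P=np.stack([c[0]+g[0],c[1]+g[1],0*g[0]+8],-1).reshape(-1,3)
        uv=proj(d,P).astype(np.float32).reshape(g[0].shape+(2,))
        pt=cv2.remap(d['img'],uv[...,0],uv[...,1],cv2.INTER_CUBIC)
        cv2.circle(pt,(70,70),50,(255,0,0),1)
        row.append(pt)
    rows.append(np.hstack(row))
im=np.clip(np.vstack(rows).astype(float)*1.4,0,255).astype(np.uint8)
cv2.imwrite('pics/c7.png',im[:,:,::-1])
E
```

```text
(no output)
```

View pics/c7.png

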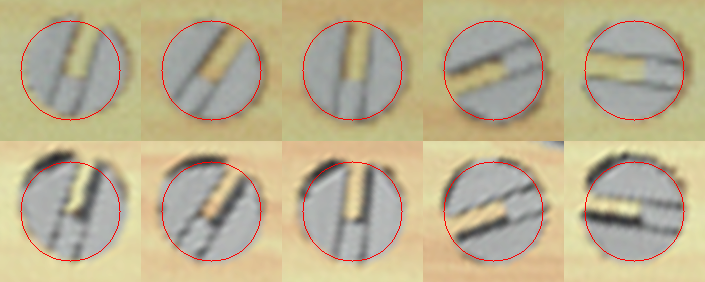

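```bash
cat > w.py <<'E'
from h import *
np.set_printoptions(suppress=True,precision=1)
def patch(d,c,zt,R=35):
    g=np.mgrid[-R:R+.1:.5,-R:R+.1:.5]; P=np.stack([c[0]+g[0],c[1]+g[1],0*g[0]+zt],-1).reshape(-1,3)
    uv=proj(d,P).astype(np.float32).reshape(g[0].shape+(2,))
    return g,cv2.remap(d['img'],uv[...,0],uv[...,1],cv2.INTER_CUBIC)
def refine(d,c,zt=8,R=35):
    """centre (Hough, 25 mm radius) and slot angle in deg (strongest line structure; slot side is the coloured one)"""
    c=np.array(c[:2],float)
    for _ in range(2):
        g,p=patch(d,c,zt,R); S=cv2.GaussianBlur(cv2.cvtColor(p,cv2.COLOR_RGB2HSV)[:,:,1],(0,0),1.5)
        H=cv2.HoughCircles(S,cv2.HOUGH_GRADIENT,1,200,param1=60,param2=5,minRadius=47,maxRadius=53)
        if H is None: return None
        c=c+np.array([H[0,0,1],H[0,0,0]])*.5-R
    g,p=patch(d,c,zt,R); hsv=cv2.cvtColor(p,cv2.COLOR_RGB2HSV).astype(float); S=hsv[:,:,1]
    m=np.hypot(g[0],g[1])<21; best=[]
    A=np.arange(0,180,.5)
    for a in A:
        q=np.round((-g[0]*np.sin(np.radians(a))+g[1]*np.cos(np.radians(a)))[m]).astype(int)+30
        n=np.maximum(np.bincount(q,minlength=61),1); v=0
        for ch in(S,hsv[:,:,2]): 
            mu=np.bincount(q,ch[m],minlength=61)/n; v+=(n*(mu-ch[m].mean())**2).sum()
        best.append(v)
    a=A[int(np.argmax(best))]; k=np.clip(S-60,0,60)*m
    if (k*(g[0]*np.cos(np.radians(a))+g[1]*np.sin(np.radians(a)))).sum()<0: a+=180
    return np.array([c[0],c[1],a,S[m].mean()])
W0=[(452,-107),(557,1),(642,-95),(681,111),(454,117)]
if __name__=='__main__':
    import sys
    ids=[int(x) for x in sys.argv[1:]] or range(5)
    s=grab('scene');t=grab('top');o=r.sense();print(o['clock'],o['eef_pos'])
    for i in ids:
        print(i,refine(t,W0[i]),refine(s,W0[i]))
E
python3 w.py
```

```text
11.175 [ 319.4 -370.   178.3]
0 [ 452.5 -108.   341.5   22.6] [ 454.5 -106.   344.    13.5]
1 [557.5   1.  325.5  26.5] [556.5   0.5 328.   16.5]
2 [641.5 -96.  351.   24.5] [641.  -96.5 354.   16.1]
3 [680.  112.5 110.5  24.5] [680.5 111.  108.   17.5]
4 [454.  118.5  82.5  23.2] [453.  118.   79.   13.5]
```

>>> send_rows --moves '[{"x": 133.3, "y": 263.5, "z": 0, "twist": 0.719, "claw": 62}, {"x": 133.3, "y": 263.5, "z": 0, "twist": 0.719, "claw": 62}, {"x": 133.3, "y": 263.5, "z": 0, "twist": 0.719, "claw": 62}, {"x": 133.3, "y": 263.5, "z": 0, "twist": 0.719, "claw": 62}, {"x": 133.3, "y": 263.5, "z": 0, "twist": 0.719, "claw": 62}, {"x": 133.3, "y": 263.5, "z": -60, "twist": 0.719, "claw": 62}, {"x": 133.3, "y": 263.5, "z": -120, "twist": 0.719, "claw": 62}, {"x": 133.3, "y": 263.5, "z": -145, "twist": 0.719, "claw": 62}]'

```text
clock: 12.18
eef_pos: [448.5, -105.1, 28.5]
tcp_rot: [0.147, 0.989, 0.001, -0.006]
contact_force: [0.1, -0.5, -0.2]
finger_gap: 62.1
grasp_force: 0.0
```

>>> send_rows --moves '[{"x": 0, "y": 0, "z": -6, "twist": 0, "claw": 62}, {"x": 0, "y": 0, "z": -11, "twist": 0, "claw": 62}, {"x": 0, "y": 0, "z": -13, "twist": 0, "claw": 62}, {"x": 0, "y": 0, "z": -13, "twist": 0, "claw": 62}]'

```text
clock: 12.68
eef_pos: [454.0, -107.6, 23.1]
tcp_rot: [0.148, 0.989, -0.0, 0.001]
contact_force: [-0.8, 0.2, 0.4]
finger_gap: 62.0
grasp_force: 0.0
```

```bash
python3 st.py
```

```text
12.675 [ 454.  -107.6   23.1] ydeg 73.0 [-0.8  0.2  0.4] 62.0 0.0 [-0.35  0.07  1.87  0.    1.2  -1.63]
```

>>> send_rows --moves '[{"x": -0.5, "y": 0.5, "z": -1.5, "twist": 0, "claw": 62}, {"x": -0.5, "y": 0.5, "z": -3, "twist": 0, "claw": 62}, {"x": -0.5, "y": 0.5, "z": -4, "twist": 0, "claw": 62}, {"x": -0.5, "y": 0.5, "z": -4, "twist": 0, "claw": 62}]'

```text
clock: 13.18
eef_pos: [452.6, -106.7, 17.9]
tcp_rot: [0.148, 0.989, 0.0, -0.0]
contact_force: [0.0, -0.4, -0.3]
finger_gap: 62.1
grasp_force: 0.0
```

>>> send_rows --moves '[{"x": 0, "y": 0, "z": 1.5, "twist": 0, "claw": 62}, {"x": 0, "y": 0, "z": 1.5, "twist": 0, "claw": 45}, {"x": 0, "y": 0, "z": 1.5, "twist": 0, "claw": 45}, {"x": 0, "y": 0, "z": 1.5, "twist": 0, "claw": 45}, {"x": 0, "y": 0, "z": 1.5, "twist": 0, "claw": 45}]'

```text
clock: 13.8
eef_pos: [453.2, -107.0, 20.5]
tcp_rot: [0.148, 0.989, -0.0, 0.001]
contact_force: [-0.8, 0.3, 5.1]
finger_gap: 46.6
grasp_force: 60.9
```

>>> send_rows --moves '[{"x": 0, "y": 0, "z": 5, "twist": 0, "claw": 45}, {"x": 0, "y": 0, "z": 40, "twist": 0, "claw": 45}, {"x": 0, "y": 0, "z": 80, "twist": 0, "claw": 45}, {"x": 0, "y": 0, "z": 130.5, "twist": 0, "claw": 45}, {"x": 0, "y": 0, "z": 130.5, "twist": 0, "claw": 45}]'

```text
clock: 14.42
eef_pos: [455.4, -107.6, 154.9]
tcp_rot: [0.148, 0.989, -0.001, 0.005]
contact_force: [0.7, -0.1, -0.8]
finger_gap: 47.0
grasp_force: 62.1
```

```bash
python3 - <<'E'
from w import *
s=grab('scene');t=grab('top');print(r.sense()['eef_pos'],r.sense()['finger_gap'])
out=[]
for d in(t,s):
    u=proj(d,[453,-107,135])[0].astype(int); x,y=u; out.append(cv2.resize(d['img'][y-35:y+35,x-40:x+40],(400,350),interpolation=cv2.INTER_CUBIC))
im=np.clip(np.hstack(out).astype(float)*1.6,0,255).astype(np.uint8)
cv2.imwrite('pics/c8.png',im[:,:,::-1])
E
```

```text
[ 452.5 -106.6  149.8] 47.31460763594744
```

View pics/c8.png

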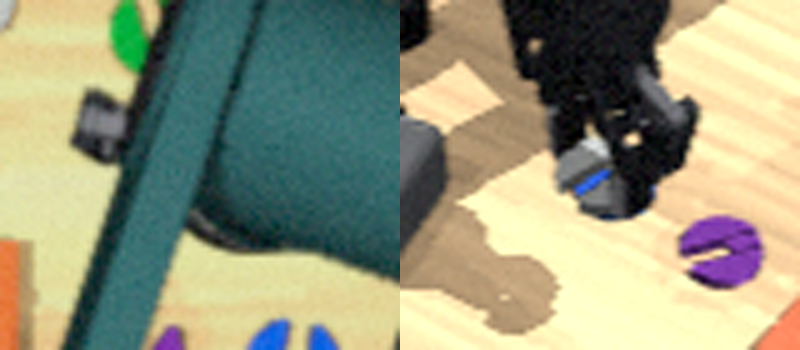

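>>> send_rows --moves '[{"x": 53, "y": -183, "z": 10, "twist": -0.855, "claw": 45}, {"x": 53, "y": -183, "z": 10, "twist": -0.855, "claw": 45}, {"x": 53, "y": -183, "z": 10, "twist": -0.855, "claw": 45}, {"x": 53, "y": -183, "z": 10, "twist": -0.855, "claw": 45}, {"x": 53, "y": -183, "z": 0, "twist": -0.855, "claw": 45}, {"x": 53, "y": -183, "z": -20, "twist": -0.855, "claw": 45}, {"x": 53, "y": -183, "z": -36, "twist": -0.855, "claw": 45}, {"x": 53, "y": -183, "z": -36, "twist": -0.855, "claw": 45}]'

```text
clock: 15.52
eef_pos: [504.6, -288.9, 111.4]
tcp_rot: [0.545, 0.839, 0.0, -0.002]
contact_force: [-0.5, 0.1, -2.1]
finger_gap: 47.0
grasp_force: 64.4
```

```bash
python3 st.py; python3 - <<'E'
from w import *
s=grab('scene');t=grab('top')
out=[]
for d in(t,s):
    x,y=proj(d,[515,-312,100])[0].astype(int); out.append(cv2.resize(d['img'][y-35:y+35,x-40:x+40],(400,350),interpolation=cv2.INTER_CUBIC))
im=np.clip(np.hstack(out).astype(float)*1.6,0,255).astype(np.uint8)
cv2.imwrite('pics/c9.png',im[:,:,::-1])
E
```

```text
15.525 [ 504.6 -288.9  111.4] ydeg 24.0 [-0.5  0.1 -2.1] 47.0 64.40032941754907 [-0.62  0.23  1.5   0.    1.42 -1.04]
```

View pics/c9.png

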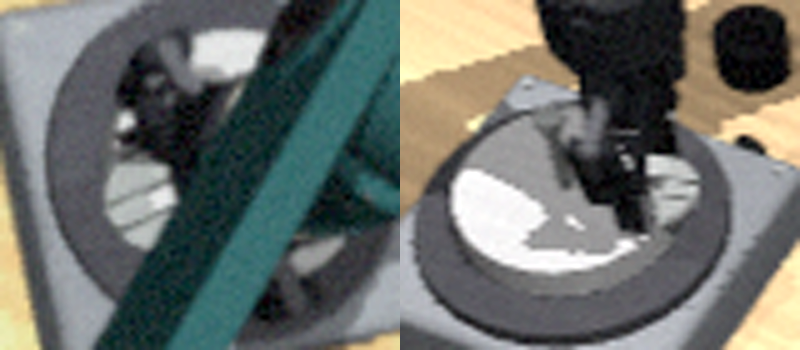

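>>> send_rows --moves '[{"x": 3, "y": -7, "z": 0, "twist": 0, "claw": 45}, {"x": 6.3, "y": -14, "z": 0, "twist": 0, "claw": 45}, {"x": 9.5, "y": -21, "z": 0, "twist": 0, "claw": 45}, {"x": 12.5, "y": -28, "z": 0, "twist": 0, "claw": 45}, {"x": 15.6, "y": -35, "z": 0, "twist": 0, "claw": 45}, {"x": 15.6, "y": -35, "z": 0, "twist": 0, "claw": 45}]'

```text
clock: 16.38
eef_pos: [521.5, -325.4, 113.9]
tcp_rot: [0.545, 0.839, 0.0, 0.0]
contact_force: [0.1, -0.5, -2.8]
finger_gap: 47.1
grasp_force: 64.4
```

>>> send_rows --moves '[{"x": 2.4, "y": -5.5, "z": 0, "twist": 0, "claw": 45}, {"x": 5, "y": -11, "z": 0, "twist": 0, "claw": 45}, {"x": 5, "y": -11, "z": 0, "twist": 0, "claw": 45}, {"x": 5, "y": -11, "z": -2, "twist": 0, "claw": 45}, {"x": 5, "y": -11, "z": -3, "twist": 0, "claw": 45}, {"x": 5, "y": -11, "z": -4, "twist": 0, "claw": 45}, {"x": 5, "y": -11, "z": -4, "twist": 0, "claw": 45}]'

```text
clock: 17.25
eef_pos: [526.2, -335.6, 109.9]
tcp_rot: [0.545, 0.839, 0.0, -0.0]
contact_force: [-0.0, 0.3, -0.8]
finger_gap: 47.2
grasp_force: 64.4
```

>>> send_rows --moves '[{"x": 0, "y": 0, "z": -0.7, "twist": 0, "claw": 45}, {"x": 0, "y": 0, "z": -1.4, "twist": 0, "claw": 45}, {"x": 0, "y": 0, "z": -1.4, "twist": 0, "claw": 45}]'

```text
clock: 17.62
eef_pos: [526.4, -335.8, 109.4]
tcp_rot: [0.545, 0.839, -0.0, 0.0]
contact_force: [-1.3, 1.0, 2.9]
finger_gap: 47.0
grasp_force: 64.8
```

>>> send_rows --moves '[{"x": 0, "y": 0, "z": 0.6, "twist": 0, "claw": 62}, {"x": 0, "y": 0, "z": 0.6, "twist": 0, "claw": 62}, {"x": 0, "y": 0, "z": 0.6, "twist": 0, "claw": 62}, {"x": 0, "y": 0, "z": 30, "twist": 0, "claw": 62}, {"x": 0, "y": 0, "z": 71.4, "twist": 0, "claw": 62}, {"x": 0, "y": 100, "z": 71.4, "twist": 0, "claw": 62}, {"x": 0, "y": 100, "z": 71.4, "twist": 0, "claw": 62}]'

```text
clock: 18.5
eef_pos: [526.5, -234.2, 181.0]
tcp_rot: [0.545, 0.839, 0.0, 0.001]
contact_force: [0.3, 0.4, -1.1]
finger_gap: 62.1
grasp_force: 0.0
```

```bash
python3 w.py 1 2 3 4; python3 - <<'E'
from w import *
for n in('top','scene'):
    d=grab(n); print(refine(d,(526.3,-335.2),97,R=32))
E
```

```text
18.6 [ 526.5 -232.3  180.5]
1 [557.    0.5 325.   25.6] [555.5   0.  328.   16.1]
2 [642.  -95.5 351.   23.9] [641.5 -95.  354.5  16. ]
3 [680.5 112.5 111.   23.9] [683.5 112.5 108.   17.9]
4 [454.  119.   82.5  23. ] [455.  120.   79.5  14.8]
[ 549.3 -341.2    8.5  145.3]
[ 519.8 -331.7   54.5    5.3]
```

>>> send_rows --moves '[{"x": 115, "y": 140, "z": 0, "twist": 1.03, "claw": 62}, {"x": 115, "y": 140, "z": 0, "twist": 1.03, "claw": 62}, {"x": 115, "y": 140, "z": 0, "twist": 1.03, "claw": 62}, {"x": 115, "y": 140, "z": 0, "twist": 1.03, "claw": 62}, {"x": 115, "y": 140, "z": 0, "twist": 1.03, "claw": 62}, {"x": 115, "y": 140, "z": -60, "twist": 1.03, "claw": 62}, {"x": 115, "y": 140, "z": -115, "twist": 1.03, "claw": 62}, {"x": 115, "y": 140, "z": -140, "twist": 1.03, "claw": 62}]'

```text
clock: 19.7
eef_pos: [638.9, -96.8, 34.7]
tcp_rot: [0.062, 0.998, 0.0, -0.004]
contact_force: [-0.1, 0.4, 1.0]
finger_gap: 62.4
grasp_force: 0.0
```

>>> send_rows --moves '[{"x": 0, "y": 0, "z": 0, "twist": 0, "claw": 62}, {"x": 0, "y": 0, "z": -12, "twist": 0, "claw": 62}, {"x": 0, "y": 0, "z": -19.5, "twist": 0, "claw": 62}, {"x": 0, "y": 0, "z": -19.5, "twist": 0, "claw": 62}, {"x": 0, "y": 0, "z": -19.5, "twist": 0, "claw": 45}, {"x": 0, "y": 0, "z": -19.5, "twist": 0, "claw": 45}, {"x": 0, "y": 0, "z": -19.5, "twist": 0, "claw": 45}, {"x": 0, "y": 0, "z": -19.5, "twist": 0, "claw": 45}]'

```text
clock: 20.7
eef_pos: [642.1, -95.9, 21.9]
tcp_rot: [0.061, 0.998, -0.0, 0.001]
contact_force: [-0.7, 1.2, 5.7]
finger_gap: 47.0
grasp_force: 62.1
```

```bash
python3 st.py
```

```text
20.7 [642.1 -95.9  21.9] ydeg 83.0 [-0.7  1.2  5.7] 47.0 62.1366423368454 [-0.24  0.44  1.4   0.    1.29 -1.68]
```

>>> send_rows --moves '[{"x": 0, "y": 0, "z": 10, "twist": 0, "claw": 45}, {"x": 0, "y": 0, "z": 60, "twist": 0, "claw": 45}, {"x": 0, "y": 0, "z": 120, "twist": 0, "claw": 45}, {"x": 0, "y": 0, "z": 169.5, "twist": 0, "claw": 45}, {"x": -165, "y": -245, "z": 169.5, "twist": 0.227, "claw": 45}, {"x": -165, "y": -245, "z": 169.5, "twist": 0.227, "claw": 45}, {"x": -165, "y": -245, "z": 169.5, "twist": 0.227, "claw": 45}, {"x": -165, "y": -245, "z": 169.5, "twist": 0.227, "claw": 45}]'

```text
clock: 21.7
eef_pos: [500.9, -303.0, 189.7]
tcp_rot: [-0.053, 0.999, 0.0, -0.0]
contact_force: [0.9, -0.1, -0.9]
finger_gap: 47.1
grasp_force: 61.9
```

```bash
python3 st.py
```

```text
21.7 [ 500.9 -303.   189.7] ydeg 96.1 [ 0.9 -0.1 -0.9] 47.1 61.93204924464226 [-0.64  0.19  1.39  0.    1.57 -2.32]
```

>>> send_rows --moves '[{"x": -25.3, "y": -37.5, "z": 0, "twist": 0, "claw": 45}, {"x": -25.3, "y": -37.5, "z": 0, "twist": 0, "claw": 45}, {"x": -25.3, "y": -37.5, "z": -40, "twist": 0, "claw": 45}, {"x": -25.3, "y": -37.5, "z": -66, "twist": 0, "claw": 45}, {"x": -25.3, "y": -37.5, "z": -66, "twist": 0, "claw": 45}, {"x": -25.3, "y": -37.5, "z": -66, "twist": 0, "claw": 45}]'

```text
clock: 22.45
eef_pos: [478.0, -339.2, 125.2]
tcp_rot: [-0.053, 0.999, -0.0, 0.001]
contact_force: [0.3, 0.2, -0.4]
finger_gap: 46.8
grasp_force: 62.0
```

>>> send_rows --moves '[{"x": 8, "y": 0.8, "z": 0, "twist": 0, "claw": 45}, {"x": 16, "y": 1.6, "z": 0, "twist": 0, "claw": 45}, {"x": 23, "y": 2.4, "z": 0, "twist": 0, "claw": 45}, {"x": 30, "y": 3.1, "z": 0, "twist": 0, "claw": 45}, {"x": 37, "y": 3.9, "z": 0, "twist": 0, "claw": 45}, {"x": 37, "y": 3.9, "z": 0, "twist": 0, "claw": 45}]'

```text
clock: 23.2
eef_pos: [514.6, -335.4, 123.9]
tcp_rot: [-0.053, 0.999, 0.0, -0.0]
contact_force: [0.4, 0.6, -1.7]
finger_gap: 46.6
grasp_force: 62.0
```

>>> send_rows --moves '[{"x": 6.5, "y": 0.7, "z": 0, "twist": 0, "claw": 45}, {"x": 13, "y": 1.2, "z": 0, "twist": 0, "claw": 45}, {"x": 13, "y": 1.2, "z": 0, "twist": 0, "claw": 45}, {"x": 13, "y": 1.2, "z": -2, "twist": 0, "claw": 45}, {"x": 13, "y": 1.2, "z": -4, "twist": 0, "claw": 45}, {"x": 13, "y": 1.2, "z": -5, "twist": 0, "claw": 45}, {"x": 13, "y": 1.2, "z": -5, "twist": 0, "claw": 45}]'

```text
clock: 24.08
eef_pos: [527.1, -334.3, 119.0]
tcp_rot: [-0.053, 0.999, 0.0, 0.0]
contact_force: [-0.0, 0.0, -0.4]
finger_gap: 46.7
grasp_force: 62.0
```

>>> send_rows --moves '[{"x": 0, "y": 0, "z": -0.7, "twist": 0, "claw": 45}, {"x": 0, "y": 0, "z": -1.4, "twist": 0, "claw": 45}, {"x": 0, "y": 0, "z": -1.4, "twist": 0, "claw": 45}]'

```text
clock: 24.45
eef_pos: [527.2, -334.4, 118.9]
tcp_rot: [-0.053, 0.999, -0.0, 0.0]
contact_force: [-2.4, 1.5, 4.2]
finger_gap: 46.7
grasp_force: 62.6
```

>>> send_rows --moves '[{"x": 0, "y": 0, "z": 0.6, "twist": 0, "claw": 62}, {"x": 0, "y": 0, "z": 0.6, "twist": 0, "claw": 62}, {"x": 0, "y": 0, "z": 0.6, "twist": 0, "claw": 62}, {"x": 0, "y": 0, "z": 30, "twist": 0, "claw": 62}, {"x": 0, "y": 0, "z": 72.4, "twist": 0, "claw": 62}, {"x": 0, "y": 60, "z": 72.4, "twist": -0.18, "claw": 62}, {"x": 0, "y": 120, "z": 72.4, "twist": -0.36, "claw": 62}, {"x": 0, "y": 120, "z": 72.4, "twist": -0.36, "claw": 62}]'

```text
clock: 25.45
eef_pos: [527.3, -210.7, 190.3]
tcp_rot: [0.125, 0.992, 0.001, 0.0]
contact_force: [0.7, -0.4, -0.6]
finger_gap: 61.9
grasp_force: 0.0
```

```bash
python3 st.py; python3 w.py 1 3 4; python3 - <<'E'
from w import *
out=[]
for n in('top','scene'):
    d=grab(n); x,y=proj(d,[526,-335,105])[0].astype(int); out.append(cv2.resize(d['img'][y-30:y+30,x-34:x+34],(400,353),interpolation=cv2.INTER_CUBIC))
im=np.clip(np.hstack(out).astype(float)*1.2,0,255).astype(np.uint8)
cv2.imwrite('pics/c10.png',im[:,:,::-1])
E
```

```text
25.45 [ 527.3 -210.7  190.3] ydeg 75.7 [ 0.7 -0.4 -0.6] 61.9 0.0 [-0.48  0.15  1.43  0.    1.57 -1.8 ]
25.55 [ 527.3 -214.1  190.1]
1 [557.5   0.5 325.   26.3] [556.   -0.5 328.   16.6]
3 [680. 112. 111.  24.] [680.5 111.5 108.   17.8]
4 [454.5 118.   82.5  22.1] [455.  120.5  79.5  14.9]
```

View pics/c10.png

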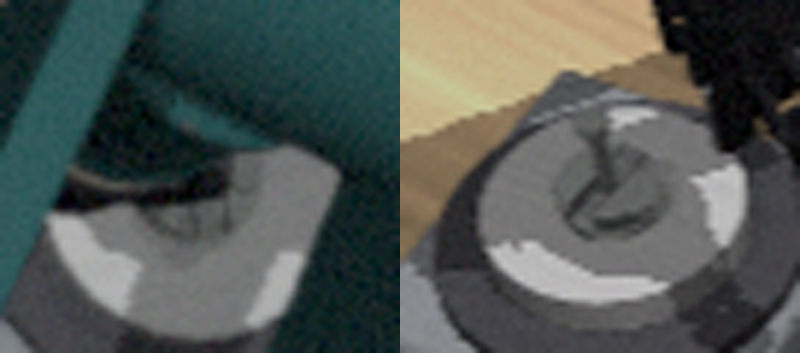

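>>> send_rows --moves '[{"x": 30.4, "y": 215.5, "z": 0, "twist": -0.321, "claw": 62}, {"x": 30.4, "y": 215.5, "z": 0, "twist": -0.321, "claw": 62}, {"x": 30.4, "y": 215.5, "z": 0, "twist": -0.321, "claw": 62}, {"x": 30.4, "y": 215.5, "z": 0, "twist": -0.321, "claw": 62}, {"x": 30.4, "y": 215.5, "z": -60, "twist": -0.321, "claw": 62}, {"x": 30.4, "y": 215.5, "z": -115, "twist": -0.321, "claw": 62}, {"x": 30.4, "y": 215.5, "z": -145, "twist": -0.321, "claw": 62}, {"x": 30.4, "y": 215.5, "z": -145, "twist": -0.321, "claw": 62}]'

```text
clock: 26.65
eef_pos: [555.4, 0.1, 41.4]
tcp_rot: [0.285, 0.959, -0.001, -0.004]
contact_force: [0.1, -0.3, -0.4]
finger_gap: 62.1
grasp_force: 0.0
```

>>> send_rows --moves '[{"x": 0, "y": 0, "z": -12, "twist": 0, "claw": 62}, {"x": 0, "y": 0, "z": -24, "twist": 0, "claw": 62}, {"x": 0, "y": 0, "z": -24, "twist": 0, "claw": 62}, {"x": 0, "y": 0, "z": -24, "twist": 0, "claw": 45}, {"x": 0, "y": 0, "z": -24, "twist": 0, "claw": 45}, {"x": 0, "y": 0, "z": -24, "twist": 0, "claw": 45}, {"x": 0, "y": 0, "z": -24, "twist": 0, "claw": 45}]'

```text
clock: 27.52
eef_pos: [558.3, 1.2, 22.2]
tcp_rot: [0.284, 0.959, 0.0, 0.001]
contact_force: [-0.6, -0.5, 5.1]
finger_gap: 46.7
grasp_force: 62.0
```

```bash
python3 st.py
```

```text
27.525 [558.3   1.2  22.2] ydeg 57.0 [-0.6 -0.5  5.1] 46.7 61.981467604637146 [-0.1   0.26  1.65  0.    1.23 -1.09]
```

>>> send_rows --moves '[{"x": 0, "y": 0, "z": 10, "twist": 0, "claw": 45}, {"x": 0, "y": 0, "z": 60, "twist": -0.18, "claw": 45}, {"x": 0, "y": 0, "z": 120, "twist": -0.36, "claw": 45}, {"x": 0, "y": 0, "z": 169, "twist": -0.54, "claw": 45}, {"x": 1, "y": -50, "z": 169, "twist": -0.72, "claw": 45}, {"x": 2, "y": -100, "z": 169, "twist": -0.9, "claw": 45}, {"x": 3, "y": -150, "z": 169, "twist": -1.08, "claw": 45}, {"x": 4, "y": -200, "z": 169, "twist": -1.26, "claw": 45}]'

```text
clock: 28.52
eef_pos: [561.1, -200.0, 189.6]
tcp_rot: [0.796, 0.605, -0.0, -0.0]
contact_force: [0.3, -0.2, -1.3]
finger_gap: 46.9
grasp_force: 62.1
```

>>> send_rows --moves '[{"x": 2.6, "y": -51, "z": 0, "twist": -0.18, "claw": 45}, {"x": 2.6, "y": -102, "z": 0, "twist": -0.36, "claw": 45}, {"x": 2.6, "y": -102, "z": 0, "twist": -0.573, "claw": 45}, {"x": 2.6, "y": -102, "z": 0, "twist": -0.573, "claw": 45}, {"x": 2.6, "y": -102, "z": -30, "twist": -0.573, "claw": 45}, {"x": 2.6, "y": -102, "z": -58, "twist": -0.573, "claw": 45}, {"x": 2.6, "y": -102, "z": -58, "twist": -0.573, "claw": 45}, {"x": 2.6, "y": -102, "z": -58, "twist": -0.573, "claw": 45}]'

```text
clock: 29.52
eef_pos: [564.7, -300.5, 133.3]
tcp_rot: [0.933, 0.359, 0.0, 0.001]
contact_force: [1.0, 0.3, -1.8]
finger_gap: 46.9
grasp_force: 62.1
```

```bash
python3 st.py
```

```text
29.525 [ 564.7 -300.5  133.3] ydeg -47.9 [ 1.   0.3 -1.8] 46.9 62.086621820926666 [-0.58  0.33  1.32  0.    1.49  0.26]
```

>>> send_rows --moves '[{"x": -5.5, "y": -5, "z": 0, "twist": 0, "claw": 45}, {"x": -11, "y": -10, "z": 0, "twist": 0, "claw": 45}, {"x": -16.5, "y": -15, "z": 0, "twist": 0, "claw": 45}, {"x": -22, "y": -20, "z": 0, "twist": 0, "claw": 45}, {"x": -27.5, "y": -24.8, "z": 0, "twist": 0, "claw": 45}, {"x": -27.5, "y": -24.8, "z": 0, "twist": 0, "claw": 45}]'

```text
clock: 30.28
eef_pos: [536.2, -326.2, 132.0]
tcp_rot: [0.934, 0.358, -0.0, 0.0]
contact_force: [-0.5, 0.2, -1.0]
finger_gap: 47.0
grasp_force: 62.1
```

```bash
python3 st.py
```

```text
30.275 [ 536.2 -326.2  132. ] ydeg -48.1 [-0.5  0.2 -1. ] 47.0 62.09182754158974 [-0.64  0.31  1.35 -0.    1.48  0.2 ]
```

>>> send_rows --moves '[{"x": -5, "y": -4.5, "z": 0, "twist": 0, "claw": 45}, {"x": -9.8, "y": -8.8, "z": 0, "twist": 0, "claw": 45}, {"x": -9.8, "y": -8.8, "z": 0, "twist": 0, "claw": 45}, {"x": -9.8, "y": -8.8, "z": -2, "twist": 0, "claw": 45}, {"x": -9.8, "y": -8.8, "z": -4, "twist": 0, "claw": 45}, {"x": -9.8, "y": -8.8, "z": -5, "twist": 0, "claw": 45}, {"x": -9.8, "y": -8.8, "z": -5.7, "twist": 0, "claw": 45}, {"x": -9.8, "y": -8.8, "z": -5.7, "twist": 0, "claw": 45}]'

```text
clock: 31.28
eef_pos: [527.0, -334.3, 127.2]
tcp_rot: [0.934, 0.358, 0.0, 0.0]
contact_force: [-1.6, 1.3, 4.4]
finger_gap: 46.9
grasp_force: 62.7
```

>>> send_rows --moves '[{"x": 0, "y": 0, "z": 0.6, "twist": 0, "claw": 62}, {"x": 0, "y": 0, "z": 0.6, "twist": 0, "claw": 62}, {"x": 0, "y": 0, "z": 0.6, "twist": 0, "claw": 62}, {"x": 0, "y": 0, "z": 30, "twist": 0, "claw": 62}, {"x": 0, "y": 0, "z": 73.7, "twist": 0, "claw": 62}, {"x": -20, "y": 58, "z": 73.7, "twist": 0.18, "claw": 62}, {"x": -40, "y": 116, "z": 73.7, "twist": 0.36, "claw": 62}, {"x": -60, "y": 174, "z": 73.7, "twist": 0.54, "claw": 62}]'

```text
clock: 32.28
eef_pos: [466.2, -158.9, 200.0]
tcp_rot: [0.803, 0.596, 0.0, 0.0]
contact_force: [0.4, 0.8, 0.8]
finger_gap: 62.1
grasp_force: 0.0
```

```bash
python3 st.py; python3 w.py 3 4
```

```text
32.275 [ 466.2 -158.9  200. ] ydeg -16.8 [0.4 0.8 0.8] 62.1 0.0 [-0.44 -0.02  1.59  0.    1.57 -0.15]
32.375 [ 464.9 -155.7  199.7]
3 [681.  111.5 111.   23.9] [680.5 112.5 108.5  18.3]
4 [455.  119.   82.5  23.1] [456.5 119.   79.5  14.2]
```

>>> send_rows --moves '[{"x": -11.2, "y": 280.3, "z": 0, "twist": 0.141, "claw": 62}, {"x": -11.2, "y": 280.3, "z": 0, "twist": 0.141, "claw": 62}, {"x": -11.2, "y": 280.3, "z": 0, "twist": 0.141, "claw": 62}, {"x": -11.2, "y": 280.3, "z": 0, "twist": 0.141, "claw": 62}, {"x": -11.2, "y": 280.3, "z": -20, "twist": 0.141, "claw": 62}, {"x": -11.2, "y": 280.3, "z": -80, "twist": 0.141, "claw": 62}, {"x": -11.2, "y": 280.3, "z": -135, "twist": 0.141, "claw": 62}, {"x": -11.2, "y": 280.3, "z": -155, "twist": 0.141, "claw": 62}]'

```text
clock: 33.38
eef_pos: [453.4, 119.2, 40.9]
tcp_rot: [0.761, 0.649, -0.003, -0.002]
contact_force: [-0.8, 0.6, -0.3]
finger_gap: 61.8
grasp_force: 0.0
```

>>> send_rows --moves '[{"x": 0, "y": 0, "z": 0, "twist": 0, "claw": 62}, {"x": 0, "y": 0, "z": -12, "twist": 0, "claw": 62}, {"x": 0, "y": 0, "z": -24, "twist": 0, "claw": 62}, {"x": 0, "y": 0, "z": -24, "twist": 0, "claw": 62}, {"x": 0, "y": 0, "z": -24, "twist": 0, "claw": 45}, {"x": 0, "y": 0, "z": -24, "twist": 0, "claw": 45}, {"x": 0, "y": 0, "z": -24, "twist": 0, "claw": 45}, {"x": 0, "y": 0, "z": -24, "twist": 0, "claw": 45}]'

```text
clock: 34.38
eef_pos: [456.4, 120.0, 21.9]
tcp_rot: [0.76, 0.649, 0.001, 0.001]
contact_force: [-0.5, -0.0, 5.9]
finger_gap: 46.5
grasp_force: 62.0
```

```bash
python3 st.py
```

```text
34.375 [456.4 120.   21.9] ydeg -9.0 [-0.5 -0.   5.9] 46.5 61.99774011969566 [ 0.14  0.09  1.86 -0.    1.2   0.29]
```

>>> send_rows --moves '[{"x": 0, "y": 0, "z": 10, "twist": 0, "claw": 45}, {"x": 0, "y": 0, "z": 60, "twist": 0, "claw": 45}, {"x": 0, "y": 0, "z": 120, "twist": 0, "claw": 45}, {"x": 0, "y": 0, "z": 179, "twist": 0, "claw": 45}, {"x": 7, "y": -60, "z": 179, "twist": -0.052, "claw": 45}, {"x": 14, "y": -120, "z": 179, "twist": -0.052, "claw": 45}, {"x": 21, "y": -180, "z": 179, "twist": -0.052, "claw": 45}, {"x": 28, "y": -240, "z": 179, "twist": -0.052, "claw": 45}]'

```text
clock: 35.38
eef_pos: [483.4, -121.8, 200.0]
tcp_rot: [0.777, 0.63, 0.0, -0.0]
contact_force: [0.1, -0.6, -1.1]
finger_gap: 46.9
grasp_force: 62.1
```

>>> send_rows --moves '[{"x": 7, "y": -60, "z": 0, "twist": 0, "claw": 45}, {"x": 14, "y": -120, "z": 0, "twist": 0, "claw": 45}, {"x": 21, "y": -180, "z": 0, "twist": 0, "claw": 45}, {"x": 28, "y": -230, "z": 0, "twist": 0, "claw": 45}, {"x": 33, "y": -263, "z": 0, "twist": 0, "claw": 45}, {"x": 33, "y": -263, "z": 0, "twist": 0, "claw": 45}, {"x": 33, "y": -263, "z": -30, "twist": 0, "claw": 45}, {"x": 33, "y": -263, "z": -60, "twist": 0, "claw": 45}]'

```text
clock: 36.38
eef_pos: [516.8, -382.1, 139.8]
tcp_rot: [0.777, 0.63, 0.0, 0.0]
contact_force: [-0.3, 0.0, -1.7]
finger_gap: 46.7
grasp_force: 62.1
```

>>> send_rows --moves '[{"x": 0, "y": 0, "z": 0, "twist": 0, "claw": 45}, {"x": 1.6, "y": 7.5, "z": 0, "twist": 0, "claw": 45}, {"x": 3.1, "y": 15, "z": 0, "twist": 0, "claw": 45}, {"x": 4.7, "y": 22, "z": 0, "twist": 0, "claw": 45}, {"x": 6.2, "y": 29, "z": 0, "twist": 0, "claw": 45}, {"x": 7.7, "y": 36, "z": 0, "twist": 0, "claw": 45}, {"x": 7.7, "y": 36, "z": 0, "twist": 0, "claw": 45}]'

```text
clock: 37.25
eef_pos: [524.5, -346.5, 140.1]
tcp_rot: [0.777, 0.63, 0.0, -0.0]
contact_force: [1.2, -0.1, -1.2]
finger_gap: 46.8
grasp_force: 62.1
```

```bash
python3 st.py
```

```text
37.25 [ 524.5 -346.5  140.1] ydeg -11.9 [ 1.2 -0.1 -1.2] 46.8 62.08798170089722 [-0.67  0.31  1.34  0.    1.5  -0.47]
```

>>> send_rows --moves '[{"x": 1.3, "y": 6.5, "z": 0, "twist": 0, "claw": 45}, {"x": 2.6, "y": 12.8, "z": 0, "twist": 0, "claw": 45}, {"x": 2.6, "y": 12.8, "z": 0, "twist": 0, "claw": 45}, {"x": 2.6, "y": 12.8, "z": -2, "twist": 0, "claw": 45}, {"x": 2.6, "y": 12.8, "z": -4, "twist": 0, "claw": 45}, {"x": 2.6, "y": 12.8, "z": -5, "twist": 0, "claw": 45}, {"x": 2.6, "y": 12.8, "z": -5.7, "twist": 0, "claw": 45}, {"x": 2.6, "y": 12.8, "z": -5.7, "twist": 0, "claw": 45}]'

```text
clock: 38.25
eef_pos: [526.9, -334.5, 135.0]
tcp_rot: [0.777, 0.629, -0.0, 0.0]
contact_force: [-1.0, 1.1, 2.5]
finger_gap: 47.1
grasp_force: 62.5
```

>>> send_rows --moves '[{"x": 0, "y": 0, "z": 0.6, "twist": 0, "claw": 62}, {"x": 0, "y": 0, "z": 0.6, "twist": 0, "claw": 62}, {"x": 0, "y": 0, "z": 0.6, "twist": 0, "claw": 62}, {"x": 0, "y": 0, "z": 30, "twist": 0, "claw": 62}, {"x": 0, "y": 0, "z": 75.7, "twist": 0, "claw": 62}, {"x": 0, "y": 60, "z": 75.7, "twist": 0.18, "claw": 62}, {"x": 0, "y": 120, "z": 75.7, "twist": 0.36, "claw": 62}, {"x": 0, "y": 180, "z": 75.7, "twist": 0.54, "claw": 62}]'

```text
clock: 39.25
eef_pos: [526.9, -152.7, 210.2]
tcp_rot: [0.579, 0.815, 0.0, 0.0]
contact_force: [1.0, 0.2, -1.5]
finger_gap: 61.8
grasp_force: 0.0
```

```bash
python3 st.py; python3 w.py 3
```

```text
39.25 [ 526.9 -152.7  210.2] ydeg 19.3 [ 1.   0.2 -1.5] 61.8 0.0 [-0.39  0.1   1.45  0.    1.6  -0.72]
39.35 [ 527.  -149.   210.5]
3 [681.5 110.5 111.   22.4] [680.5 111.5 108.   17.7]
```

>>> send_rows --moves '[{"x": 31, "y": 53, "z": 0, "twist": 0.01, "claw": 62}, {"x": 62, "y": 107, "z": 0, "twist": 0.01, "claw": 62}, {"x": 93, "y": 160, "z": 0, "twist": 0.01, "claw": 62}, {"x": 124, "y": 213, "z": 0, "twist": 0.01, "claw": 62}, {"x": 154.7, "y": 266.5, "z": 0, "twist": 0.01, "claw": 62}, {"x": 154.7, "y": 266.5, "z": -60, "twist": 0.01, "claw": 62}, {"x": 154.7, "y": 266.5, "z": -120, "twist": 0.01, "claw": 62}, {"x": 154.7, "y": 266.5, "z": -165, "twist": 0.01, "claw": 62}]'

```text
clock: 40.35
eef_pos: [680.7, 111.6, 41.2]
tcp_rot: [0.577, 0.817, -0.001, -0.001]
contact_force: [0.4, 0.3, -1.0]
finger_gap: 62.0
grasp_force: 0.0
```

>>> send_rows --moves '[{"x": 0, "y": 0, "z": 0, "twist": 0, "claw": 62}, {"x": 0, "y": 0, "z": -12, "twist": 0, "claw": 62}, {"x": 0, "y": 0, "z": -24, "twist": 0, "claw": 62}, {"x": 0, "y": 0, "z": -24, "twist": 0, "claw": 62}, {"x": 0, "y": 0, "z": -24, "twist": 0, "claw": 45}, {"x": 0, "y": 0, "z": -24, "twist": 0, "claw": 45}, {"x": 0, "y": 0, "z": -24, "twist": 0, "claw": 45}, {"x": 0, "y": 0, "z": -24, "twist": 0, "claw": 45}]'

```text
clock: 41.35
eef_pos: [682.6, 112.3, 22.7]
tcp_rot: [0.577, 0.817, 0.001, 0.001]
contact_force: [-0.5, 0.2, 4.8]
finger_gap: 46.3
grasp_force: 62.1
```

```bash
python3 st.py
```

```text
41.35 [682.6 112.3  22.7] ydeg 19.5 [-0.5  0.2  4.8] 46.3 62.068305015563965 [ 0.08  0.53  1.28 -0.    1.33 -0.26]
```

>>> send_rows --moves '[{"x": 0, "y": 0, "z": 10, "twist": 0, "claw": 45}, {"x": 0, "y": 0, "z": 60, "twist": 0, "claw": 45}, {"x": 0, "y": 0, "z": 120, "twist": 0, "claw": 45}, {"x": 0, "y": 0, "z": 179, "twist": 0, "claw": 45}, {"x": -13, "y": -57, "z": 179, "twist": 0.18, "claw": 45}, {"x": -26, "y": -114, "z": 179, "twist": 0.36, "claw": 45}, {"x": -39, "y": -171, "z": 179, "twist": 0.54, "claw": 45}, {"x": -52, "y": -228, "z": 179, "twist": 0.705, "claw": 45}]'

```text
clock: 42.35
eef_pos: [628.7, -117.3, 199.6]
tcp_rot: [0.257, 0.967, 0.0, -0.0]
contact_force: [0.1, -0.0, -0.4]
finger_gap: 46.9
grasp_force: 61.9
```

>>> send_rows --moves '[{"x": -13, "y": -57, "z": 0, "twist": 0, "claw": 45}, {"x": -26, "y": -114, "z": 0, "twist": 0, "claw": 45}, {"x": -39, "y": -171, "z": 0, "twist": 0, "claw": 45}, {"x": -52, "y": -220, "z": 0, "twist": 0, "claw": 45}, {"x": -59.4, "y": -243.5, "z": 0, "twist": 0, "claw": 45}, {"x": -59.4, "y": -243.5, "z": 0, "twist": 0, "claw": 45}, {"x": -59.4, "y": -243.5, "z": -30, "twist": 0, "claw": 45}, {"x": -59.4, "y": -243.5, "z": -53, "twist": 0, "claw": 45}]'

```text
clock: 43.35
eef_pos: [571.1, -356.8, 146.2]
tcp_rot: [0.258, 0.966, 0.001, -0.0]
contact_force: [-0.5, -0.9, -0.6]
finger_gap: 46.3
grasp_force: 61.9
```

>>> send_rows --moves '[{"x": 0, "y": 0, "z": 0, "twist": 0, "claw": 45}, {"x": -6.5, "y": 3.8, "z": 0, "twist": 0, "claw": 45}, {"x": -13, "y": 7.5, "z": 0, "twist": 0, "claw": 45}, {"x": -19.5, "y": 11.3, "z": 0, "twist": 0, "claw": 45}, {"x": -26, "y": 15, "z": 0, "twist": 0, "claw": 45}, {"x": -32, "y": 18.5, "z": 0, "twist": 0, "claw": 45}, {"x": -32, "y": 18.5, "z": 0, "twist": 0, "claw": 45}]'

```text
clock: 44.22
eef_pos: [537.8, -340.7, 147.2]
tcp_rot: [0.26, 0.966, 0.0, 0.0]
contact_force: [-0.4, -0.6, -1.0]
finger_gap: 47.0
grasp_force: 61.9
```

```bash
python3 st.py
```

```text
44.225 [ 537.8 -340.7  147.2] ydeg 59.9 [-0.4 -0.6 -1. ] 47.0 61.912923753261566 [-0.65  0.32  1.31  0.    1.51 -1.7 ]
```

Commanded (537.6,-341.7,147). Finish home and lower.

>>> send_rows --moves '[{"x": -5.5, "y": 3.2, "z": 0, "twist": 0, "claw": 45}, {"x": -11.3, "y": 6.5, "z": 0, "twist": 0, "claw": 45}, {"x": -11.3, "y": 6.5, "z": 0, "twist": 0, "claw": 45}, {"x": -11.3, "y": 6.5, "z": -2, "twist": 0, "claw": 45}, {"x": -11.3, "y": 6.5, "z": -3.5, "twist": 0, "claw": 45}, {"x": -11.3, "y": 6.5, "z": -4.2, "twist": 0, "claw": 45}, {"x": -11.3, "y": 6.5, "z": -4.8, "twist": 0, "claw": 45}, {"x": -11.3, "y": 6.5, "z": -4.8, "twist": 0, "claw": 45}]'

```text
clock: 45.22
eef_pos: [527.1, -334.5, 143.6]
tcp_rot: [0.259, 0.966, -0.0, 0.001]
contact_force: [-2.9, 1.6, 5.6]
finger_gap: 46.7
grasp_force: 62.6
```

>>> send_rows --moves '[{"x": 0, "y": 0, "z": 0.6, "twist": 0, "claw": 62}, {"x": 0, "y": 0, "z": 0.6, "twist": 0, "claw": 62}, {"x": 0, "y": 0, "z": 0.6, "twist": 0, "claw": 62}, {"x": 0, "y": 0, "z": 30, "twist": 0, "claw": 62}, {"x": 0, "y": 0, "z": 87.8, "twist": 0, "claw": 62}, {"x": -10, "y": 60, "z": 87.8, "twist": 0, "claw": 62}, {"x": -20, "y": 120, "z": 87.8, "twist": 0, "claw": 62}, {"x": -30, "y": 180, "z": 87.8, "twist": 0, "claw": 62}]'

```text
clock: 46.22
eef_pos: [496.6, -152.7, 230.0]
tcp_rot: [0.26, 0.966, 0.0, 0.0]
contact_force: [0.8, -0.1, 0.9]
finger_gap: 62.3
grasp_force: 0.0
```

>>> send_rows --moves '[{"x": -10, "y": 60, "z": 0, "twist": 0, "claw": 62}, {"x": -20, "y": 120, "z": 0, "twist": 0, "claw": 62}, {"x": -30, "y": 180, "z": 0, "twist": 0, "claw": 62}, {"x": -40, "y": 240, "z": 0, "twist": 0, "claw": 62}, {"x": -40, "y": 240, "z": 0, "twist": 0, "claw": 62}]'

```text
clock: 46.85
eef_pos: [456.0, 89.4, 230.2]
tcp_rot: [0.256, 0.967, 0.001, -0.0]
contact_force: [0.2, -1.0, 0.3]
finger_gap: 62.2
grasp_force: 0.0
```

```bash
python3 st.py; python3 - <<'E'
from w import *
t=grab('top');s=grab('scene')
print('B0',tri(t,(200.5,257.25),s,(443,222)),onz(t,[[200.5,257.25]],114))
out=[]
for d in(t,s):
    x,y=proj(d,[526,-335,110])[0].astype(int); out.append(cv2.resize(d['img'][y-30:y+30,x-30:x+30],(400,400),interpolation=cv2.INTER_CUBIC))
im=np.clip(np.hstack(out).astype(float)*1.3,0,255).astype(np.uint8)
cv2.imwrite('pics/c11.png',im[:,:,::-1])
# lever bar: dark blob in both views near the tripped place
for d in(t,s):
    x,y=proj(d,[430,287,114])[0].astype(int); v=cv2.cvtColor(d['img'],cv2.COLOR_RGB2GRAY)[y-15:y+16,x-15:x+16]
    n,l,st,c=cv2.connectedComponentsWithStats((v<45).astype(np.uint8)); print([(st[i].tolist(),(c[i]+[x-15,y-15]).round(1).tolist()) for i in range(1,n) if st[i,4]>8])
E
```

```text
46.85 [456.   89.4 230.2] ydeg 60.4 [ 0.2 -1.   0.3] 62.2 0.0 [ 0.07 -0.1   1.6   0.    1.64 -0.98]
B0 (array([432.1, 284.9, 111.8]), np.float64(1.1978328295621028)) [[432.3 283.7 114. ]]
[([27, 0, 4, 31, 91], [213.0, 256.2]), ([11, 13, 5, 4, 14], [197.0, 257.5])]
[([9, 12, 10, 7, 41], [442.5, 220.8])]
```

View pics/c11.png

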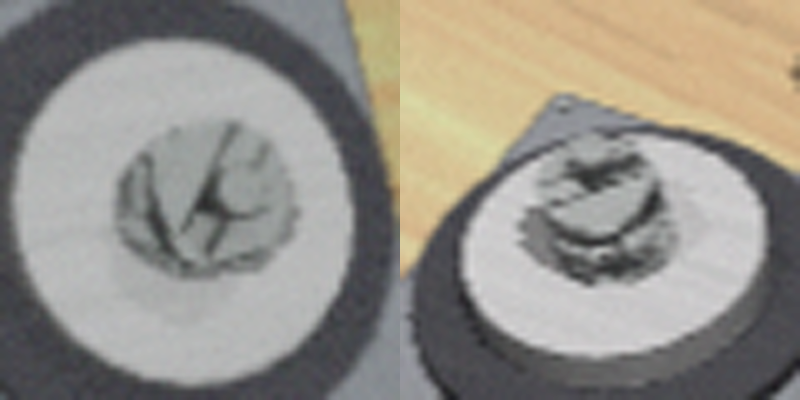

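```bash
python3 - <<'E'
from w import *
t=grab('top');s=grab('scene')
def crop(d,P,h,size):
    x,y=proj(d,P)[0].astype(int); im=cv2.resize(d['img'][y-h:y+h,x-h:x+h],(size,size),interpolation=cv2.INTER_LANCZOS4)
    lab=cv2.cvtColor(im,cv2.COLOR_RGB2LAB); lab[:,:,0]=cv2.createCLAHE(3,(4,4)).apply(lab[:,:,0]); return cv2.cvtColor(lab,cv2.COLOR_LAB2RGB)
C=np.zeros((600,800,3),np.uint8)
C[:400,:400]=crop(t,[526,-335,115],18,400);C[:400,400:]=crop(s,[526,-335,112],18,400)
C[400:,:200]=crop(t,[432,285,112],20,200);C[400:,200:400]=crop(s,[432,285,112],20,200)
C[400:,400:600]=crop(t,[320,-370,15],20,200);C[400:,600:]=crop(s,[320,-370,15],20,200)
cv2.imwrite('pics/c12.png',C[:,:,::-1])
for n,d in(('t',t),('s',s)): print(n,[(k,(((proj(d,[526.3,-335.2,z])[0]-np.array(proj(d,[526,-335,115 if n=='t' else 112])[0].astype(int))+18)*400/36)+[0 if n=='t' else 400,0]).round(0).tolist()) for k,z in(('seat',89),('top',129),('head',145))])
E
```

```text
t [('seat', [158.0, 215.0]), ('top', [226.0, 192.0]), ('head', [255.0, 182.0])]
s [('seat', [615.0, 267.0]), ('top', [587.0, 156.0]), ('head', [575.0, 111.0])]
```

View pics/c12.png

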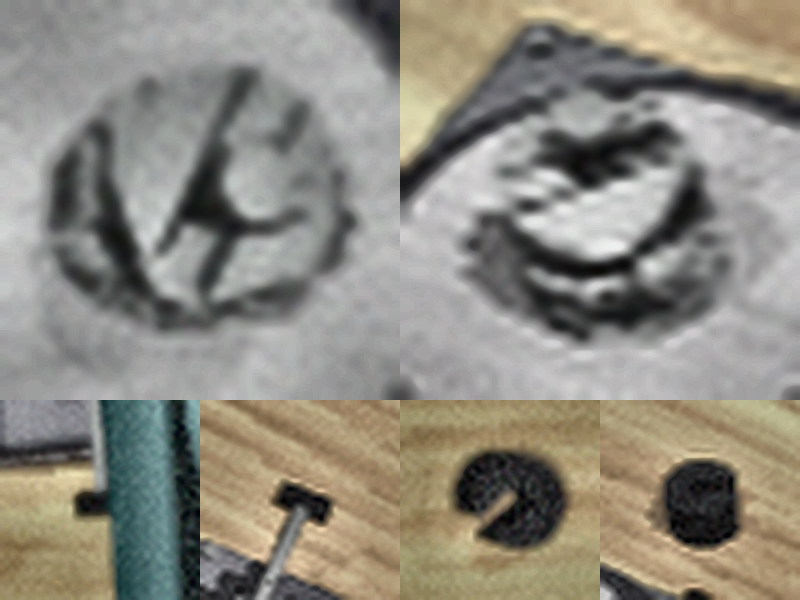

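>>> send_rows --moves '[{"x": -24.3, "y": 200.2, "z": 0, "twist": 0.609, "claw": 50}, {"x": -24.3, "y": 200.2, "z": 0, "twist": 0.609, "claw": 50}, {"x": -24.3, "y": 200.2, "z": 0, "twist": 0.609, "claw": 50}, {"x": -24.3, "y": 200.2, "z": 0, "twist": 0.609, "claw": 50}, {"x": -24.3, "y": 200.2, "z": -20, "twist": 0.609, "claw": 50}, {"x": -24.3, "y": 200.2, "z": -60, "twist": 0.609, "claw": 50}, {"x": -24.3, "y": 200.2, "z": -60, "twist": 0.609, "claw": 50}, {"x": -24.3, "y": 200.2, "z": -60, "twist": 0.609, "claw": 50}]'

```text
clock: 48.05
eef_pos: [433.9, 285.0, 171.2]
tcp_rot: [-0.041, 0.999, 0.0, 0.001]
contact_force: [0.0, -0.1, 1.6]
finger_gap: 49.6
grasp_force: 0.0
```

```bash
python3 st.py; python3 - <<'E'
from w import *
s=grab('scene'); x,y=442,221
v=cv2.cvtColor(s['img'],cv2.COLOR_RGB2GRAY)[y-20:y+20,x-20:x+20]
n,l,st,c=cv2.connectedComponentsWithStats((v<45).astype(np.uint8)); print([(st[i].tolist(),(c[i]+[x-20,y-20]).round(1).tolist()) for i in range(1,n) if st[i,4]>8])
E
```

```text
48.05 [433.9 285.  171.2] ydeg 94.7 [ 0.  -0.1  1.6] 49.6 0.0 [ 0.47  0.05  1.58 -0.    1.52 -1.18]
[([10, 0, 8, 10, 35], [435.1, 204.2]), ([37, 0, 3, 11, 19], [460.5, 204.8]), ([37, 14, 3, 5, 9], [460.4, 217.6]), ([16, 17, 10, 7, 43], [442.6, 220.9])]
```

Descend and close slowly on the bar ends.

>>> send_rows --moves '[{"x": 0, "y": 0, "z": -25, "twist": 0, "claw": 50}, {"x": 0, "y": 0, "z": -45, "twist": 0, "claw": 50}, {"x": 0, "y": 0, "z": -54, "twist": 0, "claw": 50}, {"x": 0, "y": 0, "z": -54, "twist": 0, "claw": 50}, {"x": 0, "y": 0, "z": -54, "twist": 0, "claw": 36}, {"x": 0, "y": 0, "z": -54, "twist": 0, "claw": 22}, {"x": 0, "y": 0, "z": -54, "twist": 0, "claw": 22}, {"x": 0, "y": 0, "z": -54, "twist": 0, "claw": 22}]'

```text
clock: 49.1
eef_pos: [433.8, 283.0, 118.1]
tcp_rot: [-0.042, 0.999, -0.003, 0.001]
contact_force: [-0.5, -9.2, 6.0]
finger_gap: 24.0
grasp_force: 58.6
```

```bash
python3 st.py; python3 - <<'E'
import numpy as np
B=np.array([81.7,6.9]);b=B/np.hypot(*B)
# row shifts from the gripped pose (lever level, alpha=1.575) along the arc
for a in np.linspace(1.575,-.13,19)[1:]:
    h=70*(np.sin(1.575)-np.sin(a)); print(round(a,2),(b*h).round(1),round(70*(np.cos(a)-np.cos(1.575)),1))
E
```

```text
49.1 [433.8 283.  118.1] ydeg 94.8 [-0.5 -9.2  6. ] 24.0 58.6290317773819 [ 0.47  0.08  1.65 -0.01  1.41 -1.18]
1.48 [0.3 0. ] 6.6
1.39 [1.2 0.1] 13.2
1.29 [2.7 0.2] 19.6
1.2 [4.8 0.4] 25.9
1.1 [7.5 0.6] 32.0
1.01 [10.8  0.9] 37.7
0.91 [14.6  1.2] 43.1
0.82 [18.9  1.6] 48.2
0.72 [23.6  2. ] 52.8
0.63 [28.8  2.4] 56.9
0.53 [34.3  2.9] 60.6
0.44 [40.1  3.4] 63.7
0.34 [46.3  3.9] 66.2
0.25 [52.6  4.4] 68.1
0.15 [59.  5.] 69.5
0.06 [65.6  5.5] 70.2
-0.04 [72.2  6.1] 70.3
-0.13 [78.8  6.7] 69.7
```

>>> send_rows --moves '[{"x": 0, "y": -2, "z": 0, "twist": 0, "claw": 22}, {"x": 0.3, "y": -2, "z": 6.6, "twist": 0, "claw": 22}, {"x": 1.2, "y": -1.9, "z": 13.2, "twist": 0, "claw": 22}, {"x": 2.7, "y": -1.8, "z": 19.6, "twist": 0, "claw": 22}, {"x": 4.8, "y": -1.6, "z": 25.9, "twist": 0, "claw": 22}, {"x": 7.5, "y": -1.4, "z": 32, "twist": 0, "claw": 22}, {"x": 10.8, "y": -1.1, "z": 37.7, "twist": 0, "claw": 22}]'

```text
clock: 49.98
eef_pos: [442.4, 283.8, 152.7]
tcp_rot: [-0.042, 0.999, -0.001, -0.002]
contact_force: [0.5, -5.0, -7.9]
finger_gap: 24.4
grasp_force: 59.1
```

>>> send_rows --moves '[{"x": 3.8, "y": 0, "z": 5.4, "twist": 0, "claw": 22}, {"x": 8.1, "y": 0, "z": 10.5, "twist": 0, "claw": 22}, {"x": 12.8, "y": 0.3, "z": 15.1, "twist": 0, "claw": 22}, {"x": 18, "y": 0.7, "z": 19.2, "twist": 0, "claw": 22}, {"x": 23.5, "y": 1.2, "z": 22.9, "twist": 0, "claw": 22}, {"x": 29.3, "y": 1.7, "z": 26, "twist": 0, "claw": 22}]'

```text
clock: 50.72
eef_pos: [473.1, 286.8, 180.2]
tcp_rot: [-0.042, 0.999, 0.0, 0.0]
contact_force: [-3.6, -4.1, -3.8]
finger_gap: 24.1
grasp_force: 58.9
```

```bash
python3 st.py; python3 - <<'E'
from w import *
s=grab('scene'); 
for P in([432,285,112],):
    x,y=proj(s,P)[0].astype(int); print('old bar spot grey',cv2.cvtColor(s['img'],cv2.COLOR_RGB2GRAY)[y-1:y+2,x-1:x+2].mean())
E
```

```text
50.725 [473.1 286.8 180.2] ydeg 94.8 [-3.6 -4.1 -3.8] 24.1 58.889649510383606 [ 0.44  0.12  1.48  0.    1.54 -1.21]
old bar spot grey 66.66666666666667
```

>>> send_rows --moves '[{"x": 6.2, "y": 0.5, "z": 2.5, "twist": 0, "claw": 22}, {"x": 12.5, "y": 1, "z": 4.4, "twist": 0, "claw": 22}, {"x": 18.9, "y": 1.6, "z": 5.8, "twist": 0, "claw": 22}, {"x": 25.5, "y": 2.1, "z": 6.5, "twist": 0, "claw": 22}, {"x": 32.1, "y": 2.7, "z": 6.6, "twist": 0, "claw": 22}, {"x": 38, "y": 3.2, "z": 6, "twist": 0, "claw": 22}, {"x": 38, "y": 3.2, "z": 6, "twist": 0, "claw": 22}]'

```text
clock: 51.65
eef_pos: [512.0, 290.5, 187.2]
tcp_rot: [-0.042, 0.999, 0.001, 0.002]
contact_force: [-2.5, 0.8, 5.8]
finger_gap: 22.9
grasp_force: 52.5
```

```bash
python3 st.py
```

```text
51.65 [512.  290.5 187.2] ydeg 94.8 [-2.5  0.8  5.8] 22.9 52.489256858825684 [ 0.42  0.19  1.38  0.    1.56 -1.24]
```

>>> send_rows --moves '[{"x": 0.5, "y": 0, "z": 0, "twist": 0, "claw": 22}, {"x": 0.5, "y": 0, "z": 0, "twist": 0, "claw": 30}, {"x": 0.5, "y": 0, "z": 0, "twist": 0, "claw": 45}, {"x": 0.5, "y": 0, "z": 0, "twist": 0, "claw": 50}, {"x": 0.5, "y": 0, "z": 0, "twist": 0, "claw": 50}, {"x": 0.5, "y": 0, "z": 15, "twist": 0, "claw": 50}, {"x": 0.5, "y": 0, "z": 35, "twist": 0, "claw": 50}, {"x": 0.5, "y": 0, "z": 70, "twist": 0, "claw": 50}]'

```text
clock: 52.65
eef_pos: [510.9, 289.4, 256.1]
tcp_rot: [-0.042, 0.999, -0.0, -0.001]
contact_force: [1.1, 1.2, 0.1]
finger_gap: 49.9
grasp_force: 0.0
```

>>> send_rows --moves '[{"x": -20, "y": -50, "z": 30, "twist": 0, "claw": 50}, {"x": -40, "y": -110, "z": 30, "twist": 0, "claw": 50}, {"x": -60, "y": -170, "z": 30, "twist": 0, "claw": 50}, {"x": -60, "y": -170, "z": 30, "twist": 0, "claw": 50}]'

```text
clock: 53.15
eef_pos: [450.6, 116.8, 287.7]
tcp_rot: [-0.039, 0.999, -0.0, 0.002]
contact_force: [1.0, 0.3, 0.3]
finger_gap: 49.9
grasp_force: 0.0
```

```bash
python3 st.py; python3 - <<'E'
from w import *
t=grab('top');s=grab('scene');P={}
for n,d,u in(('t',t,(189,219.8)),('s',s,(437.5,231))):
    x,y=map(int,u); v=cv2.cvtColor(d['img'],cv2.COLOR_RGB2GRAY)[y-9:y+10,x-9:x+10]
    k,l,st,c=cv2.connectedComponentsWithStats((v<45).astype(np.uint8)); print(n,[(st[i].tolist(),(c[i]+[x-9,y-9]).round(1).tolist()) for i in range(1,k) if st[i,4]>8])
# stack unchanged? tripped place free? clip still there?
g=lambda d,P:cv2.cvtColor(d['img'],cv2.COLOR_RGB2GRAY)[tuple(proj(d,P)[0].round().astype(int)[::-1])]
print('tripped spot',g(t,[432,285,112]),g(s,[432,285,112]),'clip',g(t,[325,-375,30]),g(s,[325,-375,20]))
print('button',g(t,[475,373.5,136]),g(s,[475,373.5,136]))
E
```

```text
53.15 [450.6 116.8 287.7] ydeg 94.5 [1.  0.3 0.3] 49.9 0.0 [ 0.13 -0.11  1.5  -0.    1.75 -1.52]
t []
s [([16, 0, 3, 3, 9], [445.0, 223.0])]
tripped spot 50 45 clip 2 15
button 70 164
```

```bash
cat > bar.py <<'E'
from w import *
t=grab('top');s=grab('scene')
for n,d,u in(('t',t,(195,238)),('s',s,(440,226))):
    x,y=map(int,u); v=cv2.cvtColor(d['img'],cv2.COLOR_RGB2GRAY)[y-26:y+27,x-20:x+21]
    k,l,st,c=cv2.connectedComponentsWithStats((v<40).astype(np.uint8)); print(n,[(st[i].tolist(),(c[i]+[x-20,y-26]).round(1).tolist()) for i in range(1,k) if st[i,4]>8])
    if n=='s':print(v[::2,::2])
E
python3 bar.py
```

```text
t [([0, 46, 9, 7, 28], [177.3, 262.2]), ([23, 47, 18, 6, 51], [208.3, 262.6])]
s [([18, 18, 10, 7, 40], [442.4, 220.8]), ([3, 41, 5, 6, 19], [424.8, 243.5]), ([16, 47, 5, 5, 18], [437.8, 248.9])]
[[149 150 146 132 136 140 144 145 146 148 152 151 142 138 143 143 137 137
  144 148 147]
 [143 143 149 150 145 133 138 143 143 146 147 147 151 148 144 140 144 146
  139 138 143]
 [143 138 144 143 149 149 146 135 135 142 144 146 146 148 152 146 142 143
  144 147 143]
 [147 140 135 138 145 147 149 148 135 135 139 143 144 148 147 145 143 143
  144 143 144]
 [145 147 149 140 136 139 144 148 152 149 137 137 139 142 142 147 148 148
  144 143 145]
 [140 146 146 147 146 141 137 141 145 146 148 145 137 136 140 143 144 147
  146 141 139]
 [146 143 141 144 148 148 148 140 137 142 146 147 144 142 137 137 140 144
  144 147 148]
 [144 145 149 141 145 147 149 146 138 135 140 142 146 148 145 140 140 137
  141 145 148]
 [145 144 145 143 147 145 144 148 148 146 139 140 139 142 147 147 142 141
  140 140 142]
 [148 144 144 146 144 148 145 144 145  72  16  95 141 139 142 144 146 145
  141 141 140]
 [148 149 146 
[... 799 characters left out ...]
0  55  57  47  54 110 105  91  94  95  83 106 134 140 144 145
  142 143 145]
 [ 58  56  50  61  57  86  70 121  90  94  71  95  93  93  92 111 136 142
  145 144 141]
 [ 59  60  17  22  74 114 129 116  92  70  59  56  95  94  96  95  94  89
  132 141 143]
 [ 58  45  26  28  53  47  61 102 101  51  59  65  95  94  94  95  95  96
   95  48 101]
 [ 94  95  57  64  76  58  57  54  40  55  60 120 103  95  94  92  94  95
   74  56  57]
 [ 98  94  96  97  95  95  59  62  33  24  34  77 115 132 117  95  91  95
   56  56  50]
 [ 97  93  95  93  93  95  96  61  17  22  51  61  49  65 105 128 128  93
   60  58  20]
 [ 96  95  96  92  96  92  95  95  94  67  94  95  60  57  52  55  91 123
  128  77  11]]
```

>>> send_rows --moves '[{"x": -18.6, "y": 60, "z": 0, "twist": 0, "claw": 50}, {"x": -18.6, "y": 120, "z": -20, "twist": 0, "claw": 50}, {"x": -18.6, "y": 164, "z": -60, "twist": 0, "claw": 50}, {"x": -18.6, "y": 164, "z": -110, "twist": 0, "claw": 50}, {"x": -18.6, "y": 164, "z": -150, "twist": 0, "claw": 50}, {"x": -18.6, "y": 164, "z": -169.7, "twist": 0, "claw": 50}, {"x": -18.6, "y": 164, "z": -169.7, "twist": 0, "claw": 50}, {"x": -18.6, "y": 164, "z": -169.7, "twist": 0, "claw": 50}]'

```text
clock: 54.35
eef_pos: [433.2, 284.9, 117.1]
tcp_rot: [-0.043, 0.999, 0.0, 0.001]
contact_force: [0.3, 0.6, 0.1]
finger_gap: 49.9
grasp_force: 0.0
```

>>> send_rows --moves '[{"x": 0, "y": 0, "z": 0, "twist": 0, "claw": 50}, {"x": 0, "y": 0, "z": 0, "twist": 0, "claw": 36}, {"x": 0, "y": 0, "z": 0, "twist": 0, "claw": 22}, {"x": 0, "y": 0, "z": 0, "twist": 0, "claw": 12}, {"x": 0, "y": 0, "z": 0, "twist": 0, "claw": 12}]'

```text
clock: 54.98
eef_pos: [433.2, 282.8, 117.2]
tcp_rot: [-0.042, 0.999, -0.001, 0.001]
contact_force: [-0.8, -4.0, 6.8]
finger_gap: 24.6
grasp_force: 59.0
```

```bash
python3 st.py
```

```text
54.975 [433.2 282.8 117.2] ydeg 94.8 [-0.8 -4.   6.8] 24.6 58.97110998630524 [ 0.47  0.08  1.65 -0.    1.41 -1.18]
```

>>> send_rows --moves '[{"x": 0.3, "y": -0.7, "z": 6.6, "twist": 0, "claw": 12}, {"x": 1.2, "y": -0.7, "z": 13.2, "twist": 0, "claw": 12}, {"x": 2.7, "y": -0.6, "z": 19.6, "twist": 0, "claw": 12}, {"x": 4.8, "y": -0.4, "z": 25.9, "twist": 0, "claw": 12}, {"x": 7.5, "y": -0.2, "z": 32, "twist": 0, "claw": 12}, {"x": 10.8, "y": 0.1, "z": 37.7, "twist": 0, "claw": 12}, {"x": 14.6, "y": 0.4, "z": 43.1, "twist": 0, "claw": 12}, {"x": 18.9, "y": 0.8, "z": 48.2, "twist": 0, "claw": 12}]'

```text
clock: 55.98
eef_pos: [451.2, 284.5, 164.4]
tcp_rot: [-0.042, 0.999, -0.0, -0.001]
contact_force: [-1.7, -0.9, -6.7]
finger_gap: 24.6
grasp_force: 59.1
```

>>> send_rows --moves '[{"x": 4.7, "y": 0.4, "z": 4.6, "twist": 0, "claw": 12}, {"x": 9.9, "y": 0.8, "z": 8.7, "twist": 0, "claw": 12}, {"x": 15.4, "y": 1.3, "z": 12.4, "twist": 0, "claw": 12}, {"x": 21.2, "y": 1.8, "z": 15.5, "twist": 0, "claw": 12}, {"x": 27.4, "y": 2.3, "z": 18, "twist": 0, "claw": 12}, {"x": 33.7, "y": 2.8, "z": 19.9, "twist": 0, "claw": 12}, {"x": 40.1, "y": 3.4, "z": 21.3, "twist": 0, "claw": 12}]'

```text
clock: 56.85
eef_pos: [492.2, 288.5, 186.4]
tcp_rot: [-0.042, 0.999, 0.001, 0.0]
contact_force: [-4.0, 2.5, -2.8]
finger_gap: 24.0
grasp_force: 58.8
```

```bash
python3 st.py; python3 bar.py | grep -v '\[ *[0-9. ]*$' | head -3
```

```text
56.85 [492.2 288.5 186.4] ydeg 94.9 [-4.   2.5 -2.8] 24.0 58.81544530391693 [ 0.43  0.15  1.43  0.    1.56 -1.23]
t [([0, 0, 34, 53, 830], [185.0, 236.2]), ([27, 5, 6, 4, 18], [204.7, 218.8]), ([36, 32, 5, 2, 10], [213.0, 244.5])]
s [([0, 0, 41, 34, 821], [443.1, 211.8]), ([6, 35, 4, 3, 9], [427.4, 236.3]), ([3, 41, 5, 5, 18], [424.8, 243.3]), ([16, 47, 5, 5, 17], [437.6, 248.9])]
   12  15  11]
```

>>> send_rows --moves '[{"x": 6.6, "y": 0.5, "z": 0.7, "twist": 0, "claw": 12}, {"x": 13.2, "y": 1, "z": 0.8, "twist": 0, "claw": 12}, {"x": 19.8, "y": 1.5, "z": 0.2, "twist": 0, "claw": 12}, {"x": 19.8, "y": 1.5, "z": 0.2, "twist": 0, "claw": 12}]'

```text
clock: 57.45
eef_pos: [512.4, 290.5, 187.1]
tcp_rot: [-0.042, 0.999, 0.001, 0.002]
contact_force: [-3.1, 4.4, 1.3]
finger_gap: 23.3
grasp_force: 58.6
```

>>> send_rows --moves '[{"x": 3, "y": 0.2, "z": -0.5, "twist": 0, "claw": 12}, {"x": 5, "y": 0.4, "z": -1, "twist": 0, "claw": 12}, {"x": 5, "y": 0.4, "z": -1, "twist": 0, "claw": 12}]'

```text
clock: 57.82
eef_pos: [517.2, 291.0, 186.7]
tcp_rot: [-0.042, 0.999, 0.002, 0.002]
contact_force: [-4.5, 4.3, 2.8]
finger_gap: 23.1
grasp_force: 58.6
```

>>> send_rows --moves '[{"x": 3, "y": 0.2, "z": -0.8, "twist": 0, "claw": 12}, {"x": 5, "y": 0.4, "z": -1.5, "twist": 0, "claw": 12}, {"x": 5, "y": 0.4, "z": -1.5, "twist": 0, "claw": 12}]'

```text
clock: 58.2
eef_pos: [522.5, 291.4, 185.6]
tcp_rot: [-0.042, 0.999, 0.002, 0.002]
contact_force: [-3.2, 5.0, 3.1]
finger_gap: 22.8
grasp_force: 58.4
```

>>> send_rows --moves '[{"x": -2, "y": -0.2, "z": 0.5, "twist": 0, "claw": 12}, {"x": -4, "y": -0.4, "z": 0.8, "twist": 0, "claw": 12}, {"x": -6, "y": -0.5, "z": 1.2, "twist": 0, "claw": 12}, {"x": -7.5, "y": -0.6, "z": 1.4, "twist": 0, "claw": 12}, {"x": -7.5, "y": -0.6, "z": 1.4, "twist": 0, "claw": 12}, {"x": -7.5, "y": -0.6, "z": 1.4, "twist": 0, "claw": 12}]'

```text
clock: 58.95
eef_pos: [515.0, 290.7, 186.6]
tcp_rot: [-0.042, 0.999, 0.001, 0.002]
contact_force: [-2.0, 5.4, 1.8]
finger_gap: 23.1
grasp_force: 59.0
```

>>> send_rows --moves '[{"x": 0, "y": 1, "z": 0, "twist": 0, "claw": 12}, {"x": 0, "y": 1, "z": 0, "twist": 0, "claw": 12}, {"x": 0, "y": 1, "z": 0, "twist": 0, "claw": 25}, {"x": 0, "y": 1, "z": 0, "twist": 0, "claw": 27}, {"x": 0, "y": 1, "z": 0, "twist": 0, "claw": 30}, {"x": 0, "y": 1, "z": 0, "twist": 0, "claw": 34}, {"x": 0, "y": 1, "z": 0, "twist": 0, "claw": 40}, {"x": 0, "y": 1, "z": 0, "twist": 0, "claw": 45}]'

```text
clock: 59.95
eef_pos: [514.0, 290.4, 184.4]
tcp_rot: [-0.042, 0.999, -0.0, -0.0]
contact_force: [-0.2, 0.1, -0.2]
finger_gap: 44.8
grasp_force: 0.0
```

```bash
python3 st.py; cat > bar2.py <<'E'
from w import *
t=grab('top');s=grab('scene')
for n,d in(('t',t),('s',s)):
    g=cv2.cvtColor(d['img'],cv2.COLOR_RGB2GRAY)
    for nm,P in(('down',[432,284,113]),('up',[513.8,291.8,184.3]),('mid of rod down',[465,287,114])):
        u=proj(d,P)[0].round().astype(int); print(n,nm,u,g[u[1]-2:u[1]+3:1,u[0]-4:u[0]+5:2].tolist())
E
python3 bar2.py
```

```text
59.95 [514.  290.4 184.4] ydeg 94.8 [-0.2  0.1 -0.2] 44.8 0.0 [ 0.42  0.2   1.38 -0.    1.56 -1.24]
t down [200 257] [[134, 134, 137, 135, 136], [134, 136, 137, 139, 141], [140, 136, 140, 142, 142], [141, 144, 143, 144, 143], [140, 141, 140, 143, 141]]
t up [189 220] [[14, 12, 14, 17, 2], [1, 4, 13, 8, 6], [8, 15, 10, 8, 17], [3, 11, 9, 2, 0], [13, 16, 16, 8, 15]]
t mid of rod down [200 244] [[101, 101, 100, 101, 100], [98, 97, 94, 91, 88], [83, 85, 78, 74, 68], [67, 57, 58, 51, 63], [62, 73, 76, 76, 106]]
s down [443 222] [[20, 12, 9, 3, 2], [128, 37, 4, 5, 12], [147, 128, 36, 19, 13], [154, 146, 113, 38, 14], [154, 153, 148, 129, 7]]
s up [437 231] [[1, 15, 16, 15, 11], [33, 11, 11, 15, 14], [117, 26, 4, 8, 13], [138, 78, 12, 12, 8], [84, 70, 49, 63, 17]]
s mid of rod down [438 231] [[7, 9, 15, 9, 6], [11, 12, 12, 15, 11], [73, 10, 9, 15, 9], [125, 19, 12, 3, 6], [93, 48, 74, 37, 15]]
```

>>> send_rows --moves '[{"x": 0, "y": 0, "z": 3, "twist": 0, "claw": 45}, {"x": 0, "y": 0, "z": 8, "twist": 0, "claw": 45}, {"x": 0, "y": 0, "z": 15, "twist": 0, "claw": 45}, {"x": 0, "y": 0, "z": 25, "twist": 0, "claw": 45}]'

```text
clock: 60.55
eef_pos: [514.0, 290.6, 210.3]
tcp_rot: [-0.042, 0.999, 0.0, 0.0]
contact_force: [-0.9, 0.1, -0.2]
finger_gap: 45.3
grasp_force: 0.0
```

```bash
python3 st.py; python3 bar2.py|grep down
```

```text
60.55 [514.  290.6 210.3] ydeg 94.8 [-0.9  0.1 -0.2] 45.3 0.0 [ 0.42  0.19  1.34  0.    1.61 -1.24]
t down [200 257] [[132, 135, 134, 134, 135], [136, 136, 136, 142, 137], [140, 140, 139, 141, 143], [140, 141, 143, 141, 143], [139, 140, 138, 142, 141]]
t mid of rod down [200 244] [[101, 103, 101, 107, 102], [100, 98, 96, 95, 84], [86, 80, 80, 76, 71], [66, 63, 53, 55, 66], [61, 71, 75, 75, 109]]
s down [443 222] [[152, 155, 156, 156, 154], [149, 151, 156, 160, 158], [148, 148, 152, 156, 157], [147, 148, 149, 153, 155], [147, 156, 151, 150, 155]]
s mid of rod down [438 231] [[15, 8, 5, 89, 140], [12, 18, 11, 13, 87], [9, 15, 16, 7, 7], [10, 7, 13, 19, 12], [31, 15, 6, 6, 4]]
```

>>> send_rows --moves '[{"x": 0, "y": 0, "z": 20, "twist": 0, "claw": 45}, {"x": 0, "y": 0, "z": 45, "twist": 0, "claw": 45}, {"x": 0, "y": 0, "z": 80, "twist": 0, "claw": 45}, {"x": -20, "y": -60, "z": 80, "twist": 0, "claw": 45}, {"x": -40, "y": -120, "z": 80, "twist": 0, "claw": 45}, {"x": -60, "y": -180, "z": 80, "twist": 0, "claw": 45}, {"x": -60, "y": -180, "z": 80, "twist": 0, "claw": 45}]'

```text
clock: 61.52
eef_pos: [453.0, 107.6, 290.3]
tcp_rot: [-0.039, 0.999, -0.0, 0.001]
contact_force: [0.6, 1.1, 0.1]
finger_gap: 44.8
grasp_force: 0.0
```

```bash
python3 st.py; python3 bar2.py; python3 - <<'E'
from w import *
s=grab('scene');t=grab('top');g=lambda d,P:cv2.cvtColor(d['img'],cv2.COLOR_RGB2GRAY)[tuple(proj(d,P)[0].round().astype(int)[::-1])]
print('clip',g(t,[325,-375,30]),g(s,[325,-375,20]))
for n,d,u in(('t',t,(189,220)),('s',s,(437,231))):
    x,y=u; v=cv2.cvtColor(d['img'],cv2.COLOR_RGB2GRAY)[y-7:y+8,x-9:x+10]; k,l,st,c=cv2.connectedComponentsWithStats((v<40).astype(np.uint8)); print(n,[(st[i].tolist(),(c[i]+[x-9,y-7]).round(1).tolist()) for i in range(1,k) if st[i,4]>8])
E
```

```text
61.525 [453.  107.6 290.3] ydeg 94.5 [0.6 1.1 0.1] 44.8 0.0 [ 0.11 -0.11  1.49 -0.    1.76 -1.54]
t down [200 257] [[48, 50, 49, 48, 51], [51, 52, 49, 47, 49], [52, 44, 44, 43, 40], [47, 47, 35, 50, 39], [44, 46, 45, 45, 39]]
t up [189 220] [[60, 62, 61, 61, 60], [56, 60, 61, 59, 61], [65, 61, 64, 61, 60], [66, 67, 65, 61, 60], [59, 61, 64, 66, 67]]
t mid of rod down [200 244] [[55, 58, 54, 59, 60], [62, 59, 57, 61, 57], [55, 53, 52, 52, 60], [60, 60, 51, 59, 62], [56, 55, 59, 57, 57]]
s down [443 222] [[142, 146, 148, 149, 143], [138, 143, 146, 149, 148], [138, 140, 141, 144, 149], [144, 139, 140, 145, 146], [144, 144, 141, 140, 143]]
s up [437 231] [[25, 22, 18, 36, 129], [15, 20, 17, 13, 32], [3, 19, 24, 23, 19], [25, 9, 10, 21, 16], [69, 1, 11, 11, 22]]
s mid of rod down [438 231] [[20, 16, 18, 88, 141], [19, 23, 15, 20, 93], [10, 18, 25, 23, 15], [12, 5, 11, 22, 22], [36, 6, 13, 21, 17]]
clip 0 17
t []
s [([4, 3, 11, 9, 64], [436.9, 231.2])]
```

```bash
python3 - <<'E'
from w import *
old=cv2.imread('pics/c11.png')[:,:,::-1].astype(float)/1.3
for i,n in enumerate(('top','scene')):
    d=grab(n); x,y=proj(d,[526,-335,110])[0].astype(int); c=cv2.resize(d['img'][y-30:y+30,x-30:x+30],(400,400),interpolation=cv2.INTER_CUBIC).astype(float)
    df=cv2.GaussianBlur(abs(c-np.minimum(old[:,i*400:i*400+400],255)).mean(2),(0,0),5)[80:320,80:320]; print(n,df.max().round(1),df.mean().round(1))
o=r.sense();print(o['clock'],o['qd'].round(3))
E
```

```text
top 8.4 2.9
scene 3.5 1.6
61.825 [ 0.  0.  0.  0. -0. -0.]
```

The stack looks the same as before the lever lift, the lever is up, and the clip is standing. I'm handing in.

```bash
python3 -c "
from rig import r
print(r.finish_job())"
```

```text
the job is handed in; nothing more can be done
None
```

I handed the job in at about 62 s; no verdict came back. The breaker tripped, the clip stands on the bench, and all five weights lie flat on the stem with slots about 72° apart. The lever is back up; it fell again after my first lift and stayed up on the second.

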